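Close up the gear stage with its cover

TASK

The aluminium cover lies on the bench with its open side up. Turn it over and set it down over the gear on the gear stage, open side down and fully seated around the raised step, without dropping it; then swing the hold-down arm over the cover as far as it goes. Leave the other things on the bench where they are.

Things in the scene. Friction and masses are not known exactly. Their poses are not given: they have to be found in the camera images.
- cover: bare aluminium cover: a box of five 3 mm walls with one open side, 52 mm along its x, 58 mm along y, 46 mm along z (inside 46 x 52 mm, 43 mm deep), 0.12 kg. Origin: middle of the outside of the closed face; z points from there to the open side, so it is up at first and must end down. The two 58 mm long faces have dark slots; grip it along y, on the two plain faces. It stands on any closed face
- cover_mouth (a point): centre of the cover's open side, in the plane of its rim (46 mm along z from the cover's origin; same axes)
- stage: gear stage, fixed to the bench: dark steel plate 8 mm thick from x = -36 to +52 mm and y = -55 to +55 mm of its origin, with 3 mm high screw heads in the corners. Origin: on the bench under the gear's centre; z up, x away from the robot at yaw 0. On the plate is a raised step and on it a white gear 37 mm across and 13 mm high, with a shaft whose top is 36 mm over the bench
- seat (a point): centre of the plate's upper surface, 8 mm over the bench, where the rim of the seated cover rests; axes of the stage. The step round it is 38 mm (x) by 44 mm (y) and 4 mm high: the cover's mouth fits round it with 4 mm play on each side, cover y along stage y, either way round
- pivot (a point): on the axis of the hold-down arm, at the height of the arm's underside (56.5 mm over the bench, the seated cover's top is at 54 mm). It stands at x = +41 mm, y = 0 of the stage, on a post 14 mm thick; a cap on the post reaches 69 mm over the bench
- latch (a joint): hold-down arm, rad: turns in a level plane about the pivot. 0: arm points to +y of the stage; grows anticlockwise seen from above; the stop is at 1.571, where it points to -x of the stage, over the seated cover. Arm 12 mm wide, 50 mm long, top side 64 mm over the bench. Light friction (0.025 N m), stays where left; starts between -0.6 and 0.2, clear of the seat
- stud (a point): top of the upright black stud on the hold-down arm: 12 mm in diameter, standing 26 mm above the arm, 44 mm from the pivot's axis, its top 89.5 mm over the bench. Push or pinch it to swing the arm
- screwdriver: bystander: screwdriver with red handle, 158 mm, lying
- cutters: bystander: flush cutters with red grips, 135 mm, lying
- bolt: bystander: hexagon bolt standing on its head, 42 mm tall
- pen: bystander: felt marker with blue cap, 129 mm, lying
- bracket: bystander: grey angled bracket, 60 mm, lying
- bag_top (a point): highest level of the dark canvas bag, an unmoving obstacle between the cover (on the left) and the stage (on the right): it fills about 67 mm to either side of this point along world x and 105 mm to either side along world y, up to 161 mm over the bench. The bench on the robot's side of the bag is open
Things that resemble listed ones, but are neither listed nor needed, are in the scene too. Leave any purple or turquoise look-alike of the cover alone.

How it is judged (in metres and radians):
On the way, in this order (a step that is already met when the one before it is completed fails the run):
1. the cover sits open side down round the step of the stage (angle between cover's own z axis and vertical above 3.06 rad and horizontal distance between cover_mouth and seat below 0.0065 m and z of cover_mouth in the frame of seat below 0.0018 m and angle between the y axis of cover and the y axis of seat, either way round below 0.2 rad), for 0.2 s.
2. the hold-down arm is swung over the seated cover (value of joint latch above 1.42 rad), for 0.2 s.
At the end, for the whole second after the job is handed in: the cover rests open side down (level within 0.08 rad) on the stage's plate, its rim within 1.8 mm of the plate and its centre within 6.5 mm of the seat's, lined up with the step (within 0.2 rad), at rest; the hold-down arm is turned over it, at more than 1.42 rad of its 1.571 (all of step 1 and value of joint latch above 1.42 rad and linear speed of cover below 0.02 m/s); the robot touches nothing.
It fails at once if the cover is dropped (falls freely at more than 0.9 m/s, about 4 cm) (linear speed of cover above 0.9 m/s and contact force between the fingers and cover below 0.05 N).
It fails at once if a bystander is moved by more than 30 mm (distance of any of screwdriver, cutters, bolt, pen, bracket from where it was at the start of the episode above 0.03 m).
It also fails if it takes over 72 s, if anything falls off the work surface, if the arm or the gripper's body presses on something with over 40 N, if the wrist force passes 120 N, or if a joint passes its speed limit or range.

ROBOT

A 6-joint arm with a two-finger parallel gripper is mounted at the origin on a cart in front of the work surface, level with it; the furniture and walls round the work are solid. World frame = base frame: x ahead of the robot, y to its left, z up, the work surface at z = 0. Lengths are in mm, angles in rad, forces in N, time in s.
With the tool pointing down it reaches from about 150 to 775 mm from the base axis. Payload 6.1 kg.
Tool frame: the origin (TCP) lies at the very end of the fingers, on their centre line; the grasp point (between the pads) lies behind it (grip_depth is the z of the grasp point in the tool frame, in mm); z points along the fingers, y is the line along which they close (so a half turn about z gives the same grasp; the last joint's range is limited). The gripper opens to 85 mm and grips with 20 to 120 N. Pads are 22 mm wide; open, the fingers measure 114 mm over their backs; the gripper's body (76 mm by 85 mm) begins 54 mm behind the grasp point. The pads swing forward as they close: fully open they stand 13 mm farther back than shut.
Start: joints at [1.328, 0.126, -0.04, 1.405, 0, 1.571], TCP at [126.216, 509.586, 210.095] pointing down, gripper open.
Joint ranges: [-2.72, 2.72], [-0.95, 1.95], [-1.27, 1.35], [-1.78, 2.02], [-1.46, 1.47], [-3.14, 3.14]. Speed limits (rad/s): [2.39, 2.39, 3.01, 3.14, 3.14, 3.14].

INTERFACE

Orientations are given as a unit quaternion [x, y, z, w].
In Python, from plant import * gives the robot as it stands.
- The arm moves only by the tool drive_tool, never from a script. Its arguments are lists of equal length, an entry for each row: "offset": the shift along the tool's x, y, z in cm, a list of three; "angular": the turn, a rotation vector about the tool's x, y, z in degrees, a list of three; "jaw": the opening, from 0 (shut) to 1 (fully open). A call has 1 to 20 rows; each row is the pose to reach, as a shift and turn from the pose commanded when the call began, along the tool's axes at that moment; what a row does not reach only later rows make up. A row lasts 1/12 s, in which the tool goes at most 41.7 mm and 7.16 degrees, less where a joint would pass 70% of its speed; a pose out of reach is approached as far as the arm can. A call with a gripper value outside its range is refused whole. The fingers move at their own pace and stop on an object; "grip_force" is the grip in N (left out, the last holds). Time passes only in rows, so rows that repeat a pose let the fingers close. It gives the time, the measured TCP pose, the force, the opening and the grip force at its end, in the units of the state.
- get_state(): the state, without advancing time (a new reading comes with each control period).
- read_camera(name): name is "scene" or "top" or "wrist"; returns a dict with "pixels" (400x640x3 uint8, red, green, blue), "range_z" (400x640 float32, mm along the optical axis (not along the pixel's ray), 0 where there is no reading), "vertical_fov" (degrees; the focal length in pixels is half the picture's height over the tangent of half this angle, whatever the lens; pixels are square), "cx", "cy" (the principal point, pixels), "extrinsics" (4x4, takes a point from camera to world coordinates); the wrist camera has in their place "mount" (4x4, takes a point from camera to tool coordinates, whose origin is the TCP and whose axes are the flange's). Camera axes: x right, y down, z forward; pixel columns grow to the right and rows downward; lengths in mm; the calibration is good to about 2 mm. A picture is of the moment at which its call begins: read the wrist's pose just before it.
- hand_in(): hands the job in; it is judged then, once.
The state is a dict: "time": time; "q": joint angles; "qvel": joint speeds; "joint_torque": joint torques, N m; "position": TCP position; "eef_rot": TCP orientation; "force": force on the tool from outside, world axes, zero at the start; "torque": the same for the moment, N m; "gripper_width": opening from 0.0 (shut) to 1.0 (fully open); "grasp_force": force on a finger pad.
Only numpy, scipy, OpenCV 4.12 (cv2) and the standard library are available. Lean on these libraries where they do the work, as an engineer would, in place of code of your own. Each camera call takes 0.05 s, during which the arm holds its last target. There are 200 camera calls.

## Working session

There is one attempt and no reset: what is moved stays moved. The work goes in short steps, Python scripts to look and compute and a tool call to move; the robot and the scene stay as the last step left them, time stands still between calls to the robot, and variables do not carry over. Pictures are saved under pics/ and viewed, at most 10 in all, crops included, and the job is handed in when it is done.

Besides the shell and the picture viewer there is one more tool, called after ">>>" as name(argument=value, ...), one argument or row to a line, values as JSON. drive_tool: Moves the arm, as the interface text tells. Its arguments: {"type":"object","properties":{"offset":{"type":"array","items":{"type":"array","items":{"type":"number"}}},"angular":{"type":"array","items":{"type":"array","items":{"type":"number"}}},"jaw":{"type":"array","items":{"type":"number"}},"grip_force":{"type":"number"}},"required":["offset","angular","jaw"]}

```bash
ls; mkdir -p pics; cat > h.py <<'E'
from plant import *
import numpy as np, cv2
from scipy.spatial.transform import Rotation as R
def cloud(name):
    s=get_state(); c=read_camera(name)
    z=c["range_z"].astype(float); f=200/np.tan(np.radians(c["vertical_fov"])/2)
    v,u=np.mgrid[0:400,0:640]
    P=np.stack([(u-c["cx"])/f*z,(v-c["cy"])/f*z,z],-1)
    if name=="wrist":
        T=np.eye(4);T[:3,:3]=R.from_quat(s["eef_rot"]).as_matrix();T[:3,3]=s["position"];T=T@c["mount"]
    else: T=c["extrinsics"]
    W=P@T[:3,:3].T+T[:3,3]; W[z==0]=np.nan
    return c["pixels"],W
def save(n,img): cv2.imwrite("pics/"+n,cv2.cvtColor(img,cv2.COLOR_RGB2BGR))
E
python3 - <<'E'
from h import *
s=get_state(); print(s)
for n in("top","scene"):
    p,W=cloud(n); save(n+"0.png",p); np.savez(n+"0.npz",p=p,W=W)
try: print(grip_depth)
except Exception as e: print(e)
import plant; print([x for x in dir(plant) if x[0]!='_'])
E
```

```text
pics
{'time': 0.0, 'q': array([ 1.32800019e+00,  1.26381070e-01, -4.06300233e-02,  1.40539559e+00,
        3.14157000e-05,  1.57080843e+00]), 'qvel': array([-0.00046098, -0.00225752,  0.00060817,  0.00058688,  0.00059763,
       -0.00100429]), 'joint_torque': array([-2.71958734e-04, -4.35912752e+01,  3.52924633e+01,  1.71681528e-02,
        1.63969685e-05,  8.21884811e-06]), 'position': array([126.10145751, 509.16715548, 209.3178584 ]), 'eef_rot': array([ 1.21106088e-01,  9.92639243e-01, -7.97350138e-04, -1.13094498e-04]), 'force': array([ 0.32464366,  0.79703021, -0.25321459]), 'torque': array([-0.03103094,  0.00601137, -0.01343571]), 'grasp_force': 0.0, 'gripper_width': 1.0094041251032124}
-18.700000000000003
['Unreachable', 'get_state', 'grip_depth', 'hand_in', 'read_camera']
```

View pics/top0.png

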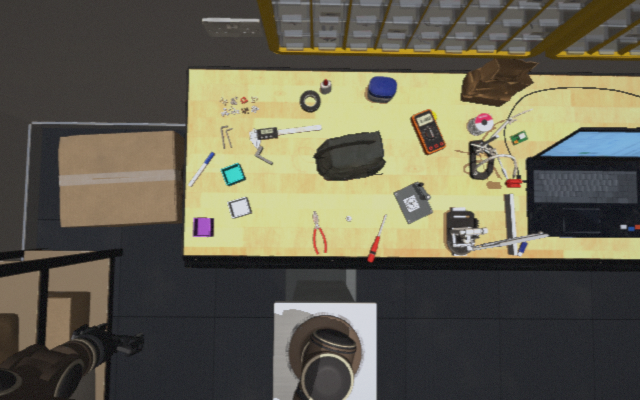

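View pics/scene0.png

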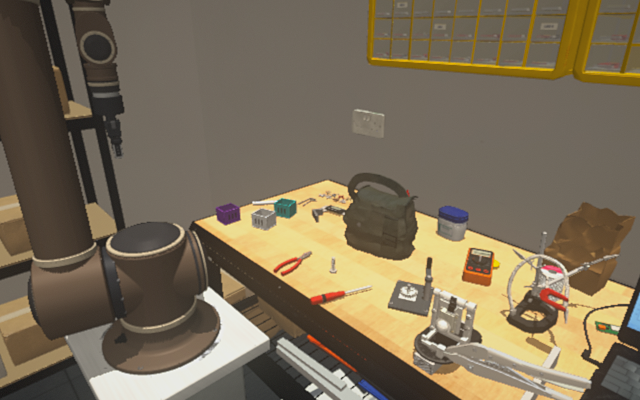

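The top view shows the silver cover at (240,208), with purple and teal look-alikes at (203,227) and (233,174). The bag is at (350,157) and the stage at (412,203), with the arm and stud near (422,190). Cutters are at (320,235), the bolt at (348,219) and the screwdriver at (376,240). Next I measure the cover and the stage.

```bash
python3 - <<'E'
from h import *
d=np.load("top0.npz");p,W=d["p"],d["W"]
def at(u,v): return np.round(W[v,u],0)
print("bench",at(270,215),at(330,200),"px/mm",W[215,270]-W[215,271])
hsv=cv2.cvtColor(p,cv2.COLOR_RGB2HSV)
def comp(name,u0,u1,v0,v1,zl,zh):
    w=W[v0:v1,u0:u1]; m=(w[...,2]>zl)&(w[...,2]<zh); q=w[m]
    r=cv2.minAreaRect(q[:,:2].astype(np.float32)); print(name,len(q),np.round(q.min(0)),np.round(q.max(0)),r)
comp("cover rim",222,258,192,224,38,56)
comp("plate",385,440,180,230,5,14)
comp("stage high",385,440,170,230,45,130)
comp("bag",305,395,125,190,60,200)
comp("cutters",305,332,206,255,4,60)
comp("bolt",342,356,210,226,15,60)
comp("driver",362,392,210,265,5,60)
comp("purple",190,217,213,240,25,60)
comp("teal",218,250,160,188,25,60)
for v in range(196,222,2): print(v,np.round(W[v,226:256:2,2]).astype(int))
save("z1.png",cv2.resize(p[140:270,180:460],(800,371),interpolation=cv2.INTER_CUBIC))
E
```

```text
bench [421. 177.   5.] [471. -11.   2.] px/mm [-0.09076123  2.70055569  4.09481784]
cover rim 88 [413. 236.  38.] [475. 303.  53.] ((443.9808349609375, 269.9136962890625), (52.16325378417969, 58.80034637451172), 17.179040908813477)
plate 808 [ 381. -357.    5.] [ 537. -184.   14.] ((458.8913269042969, -270.4989013671875), (172.16062927246094, 155.92100524902344), 89.18148803710938)
stage high 98 [ 473. -312.   51.] [ 522. -270.   93.] ((496.5240478515625, -290.068603515625), (58.67772674560547, 17.700035095214844), 37.52961349487305)
bag 2697 [ 526. -169.   61.] [668.  46. 200.] ((593.1723022460938, -58.995826721191406), (129.61587524414062, 211.42221069335938), 9.812787055969238)
cutters 323 [301. -16.   4.] [451.  67.  19.] ((375.9463806152344, 25.699382781982422), (150.3907012939453, 81.91795349121094), 0.5251181125640869)
bolt 10 [411. -72.  15.] [417. -64.  45.] ((414.0195007324219, -68.06549835205078), (6.18059778213501, 7.24086332321167), 0.6133552193641663)
driver 246 [ 281. -204.    5.] [ 441. -113.   25.] ((360.7520751953125, -157.63589477539062), (153.36431884765625, 92.54
[... 285 characters left out ...]
8.35233688354492), 22.46605682373047)
196 [-1  4  6 -1  1 -2  2 -1 -1  5  2  1  5  1  4]
198 [ 3  4  0  2  0 -1 -1 46 45 31 31  0 -1  1 -1]
200 [-1  0  1 47 47 38 21  9  3  5 44 -1 -3  1  3]
202 [-1 48 29 14  3  6  6  1  4  3 49 16 -2 -1  0]
204 [ 4 45 16  6  5  4  7  4  5  2 48 27  3  2  3]
206 [ 3 47 24  7  6  2  2  2  4  4  4 36  6  0  0]
208 [ 4  1 30  4  3  3  2  1  2  3  2 47  5  0  3]
210 [ 1  1 39 14  5  2  0  4  6  8  7 46 20  0  4]
212 [ 5  3 46 13  4  6  5  5  4  7  5 46 34  5  5]
214 [ 4  4 46 32  7  4  4  6 45 41 22  2 -4 -2  2]
216 [ 2 -2  2 36  8 47 43 17  0 -2 -1 -1 -2  7 -1]
218 [ 3 -3  1  1  2  0  0  3  0  4  3  6 -3  1  0]
220 [ 4 -3 -1  3  4  0 -4  1  5  4 -4  2  0  2 -3]
```

View pics/z1.png

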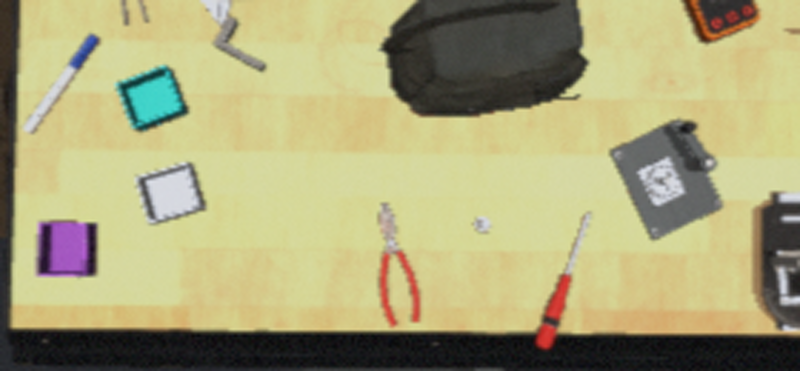

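The zoom shows the stage plate with corners near (610,150), (687,120), (722,205) and (655,240), and the white gear at about (660,180). The hold-down arm and post are on the plate's right-hand (upper) side. The cover is gripped along its 58 mm direction, so I need two quarter turns with one regrasp. Now the stage pose and the stud.

```bash
cat >> h.py <<'E'
def pose(yaw,theta,flip=0):
    """tool z: horizontal heading yaw deg, theta deg below horizontal; tool y = horizontal, left of heading (flip: right)"""
    a,t=np.radians([yaw,theta]); z=np.array([np.cos(a)*np.cos(t),np.sin(a)*np.cos(t),-np.sin(t)])
    y=np.array([-np.sin(a),np.cos(a),0])*(-1 if flip else 1)
    return np.stack([np.cross(y,z),y,z],1)
def go(p,M,base=None):
    s=get_state(); M0=R.from_quat(s["eef_rot"]).as_matrix() if base is None else base[1]
    p0=s["position"] if base is None else base[0]
    o=M0.T@(np.array(p,float)-p0)/10; w=np.degrees(R.from_matrix(M0.T@M).as_rotvec())
    print("offset",np.round(o,2).tolist(),"ang",np.round(w,1).tolist(),"rows~",max(np.linalg.norm(o)/4.17,np.linalg.norm(w)/7.16).round(1))
def st():
    s=get_state(); M=R.from_quat(s["eef_rot"]).as_matrix(); z=M[:,2]; G=s["position"]+M[:,2]*grip_depth
    print("t %.2f pos %s grasp %s yaw/theta %.1f %.1f yaxis %s q %s F %s w %.3f gf %.1f"%(s["time"],s["position"].round(1),G.round(1),np.degrees(np.arctan2(z[1],z[0])),np.degrees(np.arcsin(-z[2])),M[:,1].round(2),s["q"].round(2),s["force"].round(1),s["gripper_width"],s["grasp_force"]))
E
python3 - <<'E'
from h import *
for n,box in(("top",(380,445,165,235)),("scene",(380,445,245,320))):
    d=np.load(n+"0.npz");p,W=d["p"],d["W"]
    u0,u1,v0,v1=box; q=p[v0:v1,u0:u1]; w=W[v0:v1,u0:u1]
    hsv=cv2.cvtColor(q,cv2.COLOR_RGB2HSV)
    m=(hsv[...,1]<70)&(hsv[...,2]<140)&(w[...,2]>2)&(w[...,2]<16)
    m=m.astype(np.uint8); k,l,sts,_=cv2.connectedComponentsWithStats(m); i=1+sts[1:,4].argmax()
    pts=w[l==i][:,:2].astype(np.float32)
    r=cv2.minAreaRect(pts); print(n,len(pts),r,cv2.boxPoints(r).round().tolist())
    g=(hsv[...,1]<50)&(hsv[...,2]>170)&(w[...,2]>12)&(w[...,2]<50)
    print("gear",g.sum(),np.median(w[g],0))
    h=w[(w[...,2]>78)&(w[...,2]<96)]; print("stud",len(h),np.median(h,0) if len(h) else "")
    h=w[(w[...,2]>57)&(w[...,2]<74)]; print("arm/cap",np.round(h).tolist()[:40])
E
```

```text
top 703 ((466.3975524902344, -273.27239990234375), (108.49481201171875, 89.84209442138672), 25.78543472290039) [[398.0, -256.0], [437.0, -337.0], [535.0, -290.0], [496.0, -209.0]]
gear 128 [ 459.95586161 -264.22589959   18.08330945]
stud 30 [ 520.86931737 -272.79885008   88.948106  ]
arm/cap [[547.0, -158.0, 71.0], [547.0, -162.0, 69.0], [521.0, -274.0, 66.0], [518.0, -270.0, 70.0], [516.0, -272.0, 63.0], [515.0, -273.0, 71.0], [512.0, -274.0, 67.0], [513.0, -284.0, 63.0], [513.0, -287.0, 65.0], [510.0, -276.0, 60.0], [510.0, -278.0, 63.0], [509.0, -280.0, 68.0], [509.0, -283.0, 65.0], [509.0, -286.0, 68.0], [506.0, -277.0, 66.0], [506.0, -281.0, 64.0], [506.0, -283.0, 66.0], [507.0, -287.0, 62.0], [506.0, -289.0, 67.0], [503.0, -281.0, 65.0], [503.0, -284.0, 65.0], [503.0, -285.0, 70.0], [504.0, -290.0, 63.0], [504.0, -293.0, 64.0], [501.0, -282.0, 61.0], [500.0, -284.0, 64.0], [500.0, -286.0, 69.0], [501.0, -291.0, 61.0], [500.0, -293.0, 64.0], [498.0, -285.0, 59.0], [498.0, -287.0, 62.0], [497.0, -290.0, 65.0], [498.0, -294.0, 60.0], [497.0, -296.0, 66.0], [495.0, -288.0, 60.0], [
[... 631 characters left out ...]
.0, 73.0], [509.0, -279.0, 72.0], [511.0, -280.0, 72.0], [512.0, -282.0, 73.0], [512.0, -284.0, 74.0], [514.0, -285.0, 73.0], [510.0, -278.0, 69.0], [509.0, -281.0, 71.0], [512.0, -282.0, 70.0], [512.0, -284.0, 71.0], [515.0, -285.0, 70.0], [515.0, -273.0, 62.0], [510.0, -279.0, 67.0], [509.0, -281.0, 68.0], [514.0, -281.0, 66.0], [513.0, -285.0, 68.0], [517.0, -285.0, 66.0], [512.0, -275.0, 62.0], [511.0, -278.0, 63.0], [510.0, -282.0, 65.0], [512.0, -283.0, 65.0], [514.0, -284.0, 64.0], [515.0, -286.0, 65.0], [508.0, -278.0, 62.0], [507.0, -281.0, 63.0], [508.0, -283.0, 64.0], [510.0, -284.0, 64.0], [514.0, -284.0, 62.0], [514.0, -287.0, 63.0], [504.0, -280.0, 62.0], [502.0, -284.0, 64.0]]
```

```bash
python3 - <<'E'
from h import *
M=pose(17.2,120); G=np.array([449.7,271.8,28.]); T=G-grip_depth*M[:,2]
go(T+[0,0,110],M)
E
```

```text
offset [-36.32, -15.74, 8.78] ang [8.1, 29.2, -30.4] rows~ 9.7
```

>>> drive_tool(
  offset=[
    [-36.3,-15.7,4],
    [-36.3,-15.7,8.8],
    [-36.3,-15.7,8.8],
    [-36.3,-15.7,8.8],
    [-36.3,-15.7,8.8],
    [-36.3,-15.7,8.8],
    [-36.3,-15.7,8.8],
    [-36.3,-15.7,8.8],
    [-36.3,-15.7,8.8],
    [-36.3,-15.7,8.8],
    [-36.3,-15.7,8.8],
    [-36.3,-15.7,8.8],
    [-36.3,-15.7,8.8],
    [-36.3,-15.7,8.8],
  ],
  angular=[
    [8,29,-30],
    [8,29,-30],
    [8,29,-30],
    [8,29,-30],
    [8,29,-30],
    [8,29,-30],
    [8,29,-30],
    [8,29,-30],
    [8,29,-30],
    [8,29,-30],
    [8,29,-30],
    [8,29,-30],
    [8,29,-30],
    [8,29,-30],
  ],
  jaw=[1,1,1,1,1,1,1,1,1,1,1,1,1,1],
  grip_force=60,
)

```text
time: 1.27
position: [440.1, 270.5, 122.3]
eef_rot: [-0.141, 0.956, -0.038, -0.254]
force: [0.7, -0.6, 0.0]
gripper_width: 0.998
grasp_force: 0.0
```

```bash
python3 - <<'E'
from h import *
st()
p,W=cloud("wrist"); save("w1.png",p)
hsv=cv2.cvtColor(p,cv2.COLOR_RGB2HSV)
m=(W[...,2]>36)&(W[...,2]<60)&(np.hypot(W[...,0]-445,W[...,1]-270)<60)&(hsv[...,1]<60)
q=W[m]; print(len(q), cv2.minAreaRect(q[:,:2].astype(np.float32)) if len(q) else '', np.median(q[:,2]) if len(q) else '')
M=pose(17.2,120); G=np.array([449.7,271.8,28.]); T=G-grip_depth*M[:,2]
go(T,M)
E
```

```text
t 1.27 pos [440.1 270.5 122.3] grasp [449.  273.2 138.5] yaw/theta -163.2 60.2 yaxis [-0.29  0.96 -0.  ] q [0.49 0.57 0.26 1.77 0.1  0.17] F [ 0.7 -0.6  0. ] w 0.998 gf 0.0
1424 ((442.8065185546875, 268.10040283203125), (52.04356384277344, 57.65364074707031), 17.17112922668457) 45.22868459243358
offset [-5.52, -0.19, 9.61] ang [0.2, 0.3, -0.3] rows~ 2.7
```

View pics/w1.png

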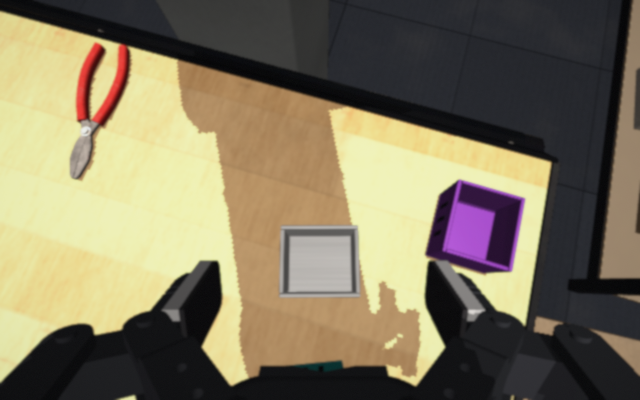

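The wrist view shows the silver cover centred at (319,262) between the open fingers and square to them; the purple look-alike at (480,228) is clear. I'll descend with a slightly less leaned tool, 115°.

```bash
python3 - <<'E'
from h import *
M=pose(17.2,115); G=np.array([448.5,269.9,28.]); T=G-grip_depth*M[:,2]
go(T,M)
E
```

```text
offset [-5.53, -0.34, 9.69] ang [0.1, -4.7, -0.3] rows~ 2.7
```

>>> drive_tool(
  offset=[
    [-1.4,-0.1,2.4],
    [-2.8,-0.2,4.8],
    [-4.2,-0.3,7.3],
    [-5.5,-0.3,9.7],
    [-5.5,-0.3,9.7],
    [-5.5,-0.3,9.7],
    [-5.5,-0.3,9.7],
    [-5.5,-0.3,9.7],
    [-5.5,-0.3,9.7],
    [-5.5,-0.3,9.7],
    [-5.5,-0.3,9.7],
    [-5.5,-0.3,9.7],
    [-5.5,-0.3,9.7],
  ],
  angular=[
    [0,-2,0],
    [0,-4.7,0],
    [0,-4.7,0],
    [0,-4.7,0],
    [0,-4.7,0],
    [0,-4.7,0],
    [0,-4.7,0],
    [0,-4.7,0],
    [0,-4.7,0],
    [0,-4.7,0],
    [0,-4.7,0],
    [0,-4.7,0],
    [0,-4.7,0],
  ],
  jaw=[1,1,1,1,1,0.3,0.3,0.3,0.3,0.3,0.3,0.3,0.3],
  grip_force=60,
)

```text
time: 2.4
position: [442.6, 268.1, 12.9]
eef_rot: [-0.143, 0.966, -0.031, -0.213]
force: [0.2, 3.1, 7.2]
gripper_width: 0.662
grasp_force: 64.6
```

```bash
python3 - <<'E'
from h import *
st()
M=pose(20,70); go(np.array([430,255,170])-grip_depth*M[:,2],M)
E
```

```text
t 2.40 pos [442.6 268.1  12.9] grasp [450.2 270.4  29.9] yaw/theta -163.3 65.2 yaxis [-0.29  0.96  0.  ] q [0.49 0.55 0.02 1.46 0.08 0.18] F [0.2 3.1 7.2] w 0.662 gf 64.6
offset [6.71, -0.84, -12.26] ang [0.2, -44.8, -3.3] rows~ 6.3
```

>>> drive_tool(
  offset=[
    [2.5,-0.2,-5],
    [5,-0.5,-9],
    [6.7,-0.8,-12.3],
    [6.7,-0.8,-12.3],
    [6.7,-0.8,-12.3],
    [6.7,-0.8,-12.3],
    [6.7,-0.8,-12.3],
    [6.7,-0.8,-12.3],
    [6.7,-0.8,-12.3],
    [6.7,-0.8,-12.3],
    [6.7,-0.8,-12.3],
  ],
  angular=[
    [0,0,0],
    [0,-7,0],
    [0,-14,0],
    [0,-21,-1],
    [0,-28,-2],
    [0,-35,-3],
    [0,-42,-3],
    [0,-45,-3],
    [0,-45,-3],
    [0,-45,-3],
    [0,-45,-3],
  ],
  jaw=[0.3,0.3,0.3,0.3,0.3,0.3,0.3,0.3,0.3,0.3,0.3],
)

```text
time: 3.32
position: [436.0, 257.3, 151.7]
eef_rot: [-0.168, 0.97, 0.031, 0.171]
force: [0.1, 0.5, -1.1]
gripper_width: 0.661
grasp_force: 65.1
```

```bash
python3 - <<'E'
from h import *
st()
M=pose(20,24.8); go(np.array([420,240,90])-grip_depth*M[:,2],M)
E
```

```text
t 3.32 pos [436.  257.3 151.7] grasp [430.  255.1 169.3] yaw/theta 20.0 70.0 yaxis [-0.34  0.94  0.  ] q [ 0.58 -0.19 -0.53  0.89 -0.08  0.22] F [ 0.1  0.5 -1.1] w 0.661 gf 65.1
offset [2.75, -1.09, 6.4] ang [-0.1, -45.2, -0.3] rows~ 6.3
```

>>> drive_tool(
  offset=[
    [0.5,-0.2,1],
    [1,-0.4,2],
    [1.5,-0.6,3],
    [2,-0.8,4],
    [2.4,-1,5.2],
    [2.8,-1.1,6.4],
    [2.8,-1.1,6.4],
    [2.8,-1.1,6.4],
    [2.8,-1.1,6.4],
    [2.8,-1.1,6.4],
    [2.8,-1.1,6.4],
  ],
  angular=[
    [0,-7,0],
    [0,-14,0],
    [0,-21,0],
    [0,-28,0],
    [0,-35,0],
    [0,-42,0],
    [0,-45.2,0],
    [0,-45.2,0],
    [0,-45.2,0],
    [0,-45.2,0],
    [0,-45.2,0],
  ],
  jaw=[0.3,0.3,0.3,0.3,0.3,0.3,0.3,0.3,0.3,0.3,0.3],
)

```text
time: 4.23
position: [452.2, 270.7, 127.0]
eef_rot: [-0.143, 0.845, 0.082, 0.509]
force: [-0.1, -0.5, -1.5]
gripper_width: 0.659
grasp_force: 66.0
```

```bash
python3 - <<'E'
from h import *
st()
p,W=cloud("wrist"); save("w2.png",p)
M=pose(20,24.8); go(np.array([420,240,34])-grip_depth*M[:,2],M)
E
```

```text
t 4.23 pos [452.2 270.7 127. ] grasp [436.5 265.4 135.7] yaw/theta 18.7 28.0 yaxis [-0.32  0.95 -0.01] q [ 0.77 -0.47 -1.26 -0.27 -0.39  0.21] F [-0.1 -0.5 -1.5] w 0.659 gf 66.0
offset [10.05, -1.76, 2.67] ang [-1.2, -3.1, -0.2] rows~ 2.5
```

View pics/w2.png

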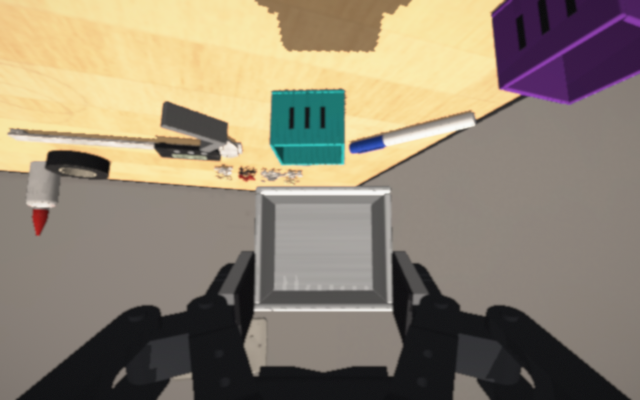

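The wrist view shows the cover held squarely, mouth facing back at (322,245). Joint 3 reached its limit before the pose was complete, so I fit the arm's geometry to find poses it can reach.

```bash
cat >> h.py <<'E'
from scipy.optimize import least_squares
D=[([1.328,.1264,-.0406,1.4054,0,1.5708],[126.2,509.6,210.1]),
([.49,.57,.26,1.77,.10,.17],[440.1,270.5,122.3]),([.49,.55,.02,1.46,.08,.18],[442.6,268.1,12.9]),
([.58,-.19,-.53,.89,-.08,.22],[436,257.3,151.7]),([.77,-.47,-1.26,-.27,-.39,.21],[452.2,270.7,127.])]
def fk(q,k):
    h,a,L1,L2,e,L3,c=k
    ph=q[1]-q[2]; th=ph+q[3]
    r=a+L1*np.sin(q[1])+L2*np.cos(ph)+e*np.sin(ph); z=h+L1*np.cos(q[1])-L2*np.sin(ph)+e*np.cos(ph)
    r+=c*np.cos(th)+L3*np.cos(th)*np.cos(q[4]); z-=c*np.sin(th)+L3*np.sin(th)*np.cos(q[4]); l=L3*np.sin(q[4])
    d=np.array([np.cos(th)*np.cos(q[4]),np.sin(q[4]),-np.sin(th)*np.cos(q[4])])
    C=np.array([[np.cos(q[0]),-np.sin(q[0]),0],[np.sin(q[0]),np.cos(q[0]),0],[0,0,1]])
    return C@[r,l,z],C@d
LO=np.array([-2.72,-.95,-1.27,-1.78,-1.46]);HI=np.array([2.72,1.95,1.35,2.02,1.47])
def ik(p,M,k):
    f=lambda q:np.r_[(fk(q,k)[0]-p)/10,(fk(q,k)[1]-M[:,2])*20]
    s=min((least_squares(f,x0,bounds=(LO,HI)) for x0 in ([np.arctan2(p[1],p[0]),-.2,-.5,.5,0],[np.arctan2(p[1],p[0]),.5,0,1.,0])),key=lambda s:s.cost)
    return s.x.round(2),round(float(np.sqrt(2*s.cost)),2)
E
python3 - <<'E'
from h import *
f=lambda k:np.concatenate([fk(q,k)[0]-p for q,p in D])
s=least_squares(f,[200,0,350,350,0,220,0]); print(s.x.round(1),np.abs(s.fun).max().round(1))
s2=least_squares(lambda k:np.r_[f(k),(k[[1,4,6]])*.02],[200,0,350,350,0,220,0]); k=s2.x; print(k.round(1),np.abs(f(k)).max().round(1))
np.save("k.npy",k)
for yaw in(20,30):
  for x,y in((420,240),(460,270),(500,300)):
    for th in(25,35,45):
      M=pose(yaw,th);print(yaw,x,y,th,ik(np.array([x,y,34])-grip_depth*M[:,2],M,k))
for off in (0,):
  for th in(25,35,45,55,65):
    M=pose(-64.6,th);print("stage",th,ik(np.array([460,-267,38])-grip_depth*M[:,2],M,k),ik(np.array([460,-267,78])-grip_depth*M[:,2],M,k))
E
```

```text
[145.7  -4.5 522.4 457.2  79.2 317.1 139.6] 2.2
[145.7  -3.9 521.5 456.6  79.  317.4 138.4] 2.2
20 420 240 25 (array([ 0.78, -0.3 , -1.27, -0.28, -0.42]), 4.42)
20 420 240 35 (array([ 0.7 , -0.33, -1.27, -0.22, -0.29]), 1.53)
20 420 240 45 (array([ 0.65, -0.34, -1.19, -0.05, -0.21]), 0.0)
20 460 270 25 (array([ 0.74, -0.13, -1.27, -0.53, -0.38]), 2.92)
20 460 270 35 (array([ 0.68, -0.17, -1.27, -0.46, -0.27]), 0.04)
20 460 270 45 (array([ 0.65, -0.21, -1.11, -0.1 , -0.21]), 0.0)
20 500 300 25 (array([ 0.71,  0.06, -1.27, -0.82, -0.34]), 1.05)
20 500 300 35 (array([ 0.68, -0.05, -1.18, -0.49, -0.27]), 0.0)
20 500 300 45 (array([ 0.65, -0.1 , -1.03, -0.12, -0.21]), 0.0)
30 420 240 25 (array([ 0.51, -0.36, -1.27, -0.25,  0.01]), 4.96)
30 420 240 35 (array([ 0.51, -0.36, -1.27, -0.21,  0.01]), 1.9)
30 420 240 45 (array([ 0.52, -0.36, -1.21, -0.07,  0.01]), 0.0)
30 460 270 25 (array([ 0.54, -0.18, -1.27, -0.5 , -0.02]), 3.48)
30 460 270 35 (array([ 0.54, -0.19, -1.27, -0.44, -0.01]), 0.43)
30 460 270 45 (array([ 0.54, -0.22, -1.13, -0.12, -0.01]), 0.0)
30 500 300 25 (array([ 0.56,  0.02, -1.27, -0.78, -0.03]), 1.62)
30 500 300 35 (array([ 0.55, -0.07, -1.2 , -0.53, -0.02]), 0.0)
30 500 300 45 (array([ 0.55, -0.11, -1.04, -0.15, -0.02]), 0.0)
stage 25 (array([-0.07,  0.05, -1.19, -0.48, -0.91]), 0.0) (array([-0.07, -0.07, -1.15, -0.32, -0.91]), 0.0)
stage 35 (array([-0.13, -0.06, -1.08, -0.11, -0.76]), 0.0) (array([-0.13, -0.14, -1.03,  0.03, -0.76]), 0.0)
stage 45 (array([-0.2 , -0.09, -0.96,  0.16, -0.6 ]), 0.0) (array([-0.2 , -0.15, -0.9 ,  0.28, -0.6 ]), 0.0)
stage 55 (array([-0.28, -0.07, -0.83,  0.37, -0.44]), 0.0) (array([-0.28, -0.12, -0.77,  0.48, -0.44]), 0.0)
stage 65 (array([-0.36, -0.02, -0.7 ,  0.56, -0.3 ]), 0.0) (array([-0.36, -0.06, -0.64,  0.66, -0.3 ]), 0.0)
```

```bash
python3 - <<'E'
from h import *
k=np.load("k.npy")
for x,y in((470,150),(470,200),(500,180),(440,200)):
  for yaw in(-40,-25,-10,60,75,90):
    r=[]
    for th,z in((24.8,34),(24.8,90),(118,28),(118,110)):
      M=pose(yaw,th); r.append(ik(np.array([x,y,z])-grip_depth*M[:,2],M,k))
    if max(a[1] for a in r)<.1: print(x,y,yaw,[list(a[0]) for a in r])
    else: print(x,y,yaw,[a[1] for a in r])
E
```

```text
470 150 -40 [[np.float64(0.89), np.float64(0.25), np.float64(-0.79), np.float64(0.57), np.float64(-1.14)], [np.float64(0.89), np.float64(0.15), np.float64(-0.74), np.float64(0.71), np.float64(-1.14)], [np.float64(0.1), np.float64(0.42), np.float64(-0.19), np.float64(1.31), np.float64(0.34)], [np.float64(0.1), np.float64(0.37), np.float64(-0.09), np.float64(1.47), np.float64(0.34)]]
470 150 -25 [[np.float64(0.87), np.float64(0.05), np.float64(-1.11), np.float64(-0.11), np.float64(-1.07)], [np.float64(0.87), np.float64(-0.08), np.float64(-1.05), np.float64(0.09), np.float64(-1.07)], [np.float64(0.15), np.float64(0.48), np.float64(-0.11), np.float64(1.39), np.float64(0.26)], [np.float64(0.15), np.float64(0.43), np.float64(-0.01), np.float64(1.55), np.float64(0.26)]]
470 150 -10 [1.19, 0.03, 0.0, 0.0]
470 150 60 [[np.float64(-0.25), np.float64(0.05), np.float64(-1.12), np.float64(-0.12), np.float64(1.06)], [np.float64(-0.25), np.float64(-0.09), np.float64(-1.05), np.float64(0.07), np.float64(1.06)], [np.float64(0.47), np.float64(0.48), np.float64(-0.11), np.float64(1.4), np.float64(-0.26
[... 7121 characters left out ...]
float64(0.28), np.float64(1.13)], [np.float64(-0.17), np.float64(0.02), np.float64(-0.9), np.float64(0.44), np.float64(1.13)], [np.float64(0.61), np.float64(0.44), np.float64(-0.18), np.float64(1.34), np.float64(-0.31)], [np.float64(0.61), np.float64(0.38), np.float64(-0.07), np.float64(1.51), np.float64(-0.31)]]
440 200 90 [[np.float64(-0.16), np.float64(0.36), np.float64(-0.65), np.float64(0.9), np.float64(1.11)], [np.float64(-0.16), np.float64(0.28), np.float64(-0.6), np.float64(1.02), np.float64(1.11)], [np.float64(0.66), np.float64(0.37), np.float64(-0.27), np.float64(1.25), np.float64(-0.38)], [np.float64(0.66), np.float64(0.31), np.float64(-0.16), np.float64(1.41), np.float64(-0.38)]]
```

```bash
python3 - <<'E'
from h import *
# commanded pose = last target: from pose before at (436,257.3,151.7)+...
for yaw,th,z in((0,40,140),(-30,40,120),(-30,24.8,100),(-30,24.8,34.5)):
    M=pose(yaw,th); go(np.array([470,200,z])-grip_depth*M[:,2],M)
E
```

```text
offset [-0.37, -7.72, 0.65] ang [15.5, 12.0, 10.9] rows~ 3.1
offset [1.6, -8.32, 1.22] ang [40.4, 11.5, 27.7] rows~ 7.0
offset [2.92, -8.51, 2.12] ang [43.7, -2.8, 22.0] rows~ 6.8
offset [8.7, -8.47, 5.19] ang [43.7, -2.8, 22.0] rows~ 6.8
```

>>> drive_tool(
  offset=[
    [-0.4,-3,0.6],
    [-0.4,-6,0.6],
    [-0.4,-7.7,0.6],
    [0.5,-8,1],
    [1.6,-8.3,1.2],
    [1.6,-8.3,1.2],
    [1.6,-8.3,1.2],
    [2.9,-8.5,2.1],
    [2.9,-8.5,2.1],
    [2.9,-8.5,2.1],
    [2.9,-8.5,2.1],
    [2.9,-8.5,2.1],
  ],
  angular=[
    [5,6,4],
    [10,12,8],
    [15.5,12,10.9],
    [22,12,15],
    [28,12,20],
    [34,12,24],
    [40.4,11.5,27.7],
    [43.7,5,24],
    [43.7,-2.8,22],
    [43.7,-2.8,22],
    [43.7,-2.8,22],
    [43.7,-2.8,22],
  ],
  jaw=[0.3,0.3,0.3,0.3,0.3,0.3,0.3,0.3,0.3,0.3,0.3,0.3],
)

```text
time: 5.28
position: [484.5, 192.2, 92.6]
eef_rot: [0.218, 0.814, -0.139, 0.52]
force: [0.2, 0.6, -1.8]
gripper_width: 0.664
grasp_force: 66.0
```

```bash
python3 - <<'E'
from h import *
st()
M=pose(-30,24.8); go(np.array([470,200,34.5])-grip_depth*M[:,2],M)
E
```

```text
t 5.28 pos [484.5 192.2  92.6] grasp [469.8 200.7 100.5] yaw/theta -30.0 24.8 yaxis [ 0.5   0.87 -0.  ] q [ 0.96  0.07 -0.82  0.49 -1.13  1.36] F [ 0.2  0.6 -1.8] w 0.664 gf 66.0
offset [5.97, -0.05, 2.82] ang [0.0, -0.0, 0.0] rows~ 1.6
```

>>> drive_tool(
  offset=[
    [2,0,0.9],
    [4,0,1.9],
    [5.2,0,2.45],
    [5.6,0,2.65],
    [5.8,0,2.74],
    [5.8,0,2.74],
    [5.8,0,2.74],
  ],
  angular=[
    [0,0,0],
    [0,0,0],
    [0,0,0],
    [0,0,0],
    [0,0,0],
    [0,0,0],
    [0,0,0],
  ],
  jaw=[0.3,0.3,0.3,0.3,0.3,0.3,0.3],
)

```text
time: 5.87
position: [486.2, 192.8, 31.0]
eef_rot: [0.219, 0.813, -0.138, 0.522]
force: [0.1, -0.0, -1.5]
gripper_width: 0.661
grasp_force: 66.0
```

```bash
python3 - <<'E'
from h import *
st()
p,W=cloud("scene"); save("s2.png",cv2.resize(p[150:300,180:400],(800,545),interpolation=cv2.INTER_CUBIC))
E
```

```text
t 5.87 pos [486.2 192.8  31. ] grasp [471.5 201.3  38.8] yaw/theta -29.9 24.7 yaxis [0.5  0.87 0.01] q [ 0.96  0.18 -0.89  0.3  -1.13  1.36] F [ 0.1 -0.  -1.5] w 0.661 gf 66.0
```

View pics/s2.png

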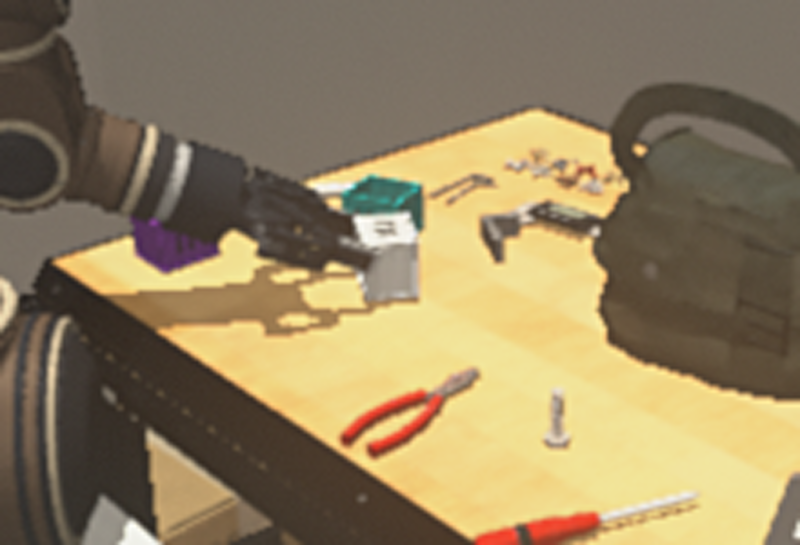

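The crop shows the cover on its side, held low at about (388,255) with slots on top, near the bench. I lower it the last few mm until it touches.

>>> drive_tool(
  offset=[
    [0.18,0,0.08],
    [0.36,0,0.17],
    [0.45,0,0.21],
    [0.54,0,0.25],
    [0.54,0,0.25],
    [0.54,0,0.25],
  ],
  angular=[
    [0,0,0],
    [0,0,0],
    [0,0,0],
    [0,0,0],
    [0,0,0],
    [0,0,0],
  ],
  jaw=[0.3,0.3,0.3,0.3,0.3,0.3],
)

```text
time: 6.42
position: [486.2, 192.8, 25.7]
eef_rot: [0.219, 0.812, -0.138, 0.523]
force: [-3.9, 0.2, 8.0]
gripper_width: 0.656
grasp_force: 66.8
```

```bash
python3 - <<'E'
from h import *
st()
E
```

```text
t 6.42 pos [486.2 192.8  25.7] grasp [471.5 201.3  33.5] yaw/theta -29.9 24.4 yaxis [0.5  0.87 0.  ] q [ 0.96  0.19 -0.89  0.29 -1.14  1.36] F [-3.9  0.2  8. ] w 0.656 gf 66.8
```

>>> drive_tool(
  offset=[
    [0,0,0],
    [0,0,0],
    [0,0,0],
    [0,0,0],
    [0,0,-3],
    [0,0,-6],
    [0,0,-9],
    [0,0,-12],
    [0,0,-12],
    [0,0,-12],
  ],
  angular=[
    [0,0,0],
    [0,0,0],
    [0,0,0],
    [0,0,0],
    [0,0,0],
    [0,0,0],
    [0,0,0],
    [0,0,0],
    [0,0,0],
    [0,0,0],
  ],
  jaw=[1,1,1,1,1,1,1,1,1,1],
)

```text
time: 7.25
position: [390.7, 248.8, 73.8]
eef_rot: [0.217, 0.813, -0.137, 0.522]
force: [0.2, -0.2, -0.3]
gripper_width: 1.002
grasp_force: 0.0
```

```bash
python3 - <<'E'
from h import *
st()
p,W=cloud("wrist"); hsv=cv2.cvtColor(p,cv2.COLOR_RGB2HSV)
m=(W[...,2]>46)&(W[...,2]<58)&(np.hypot(W[...,0]-477,W[...,1]-198)<50)&(hsv[...,1]<60)
q=W[m]; print(len(q), cv2.minAreaRect(q[:,:2].astype(np.float32)), np.median(q[:,2]))
for th,z in((80,170),(120,130)):
    M=pose(-30,th); go(np.array([483.5,194.4,z])-grip_depth*M[:,2],M)
E
```

```text
t 7.25 pos [390.7 248.8  73.8] grasp [376.  257.2  81.6] yaw/theta -29.7 24.7 yaxis [0.5  0.87 0.  ] q [ 1.23  0.25 -0.67  1.   -1.11  1.97] F [ 0.2 -0.2 -0.3] w 1.002 gf 0.0
689 ((473.21466064453125, 199.53305053710938), (56.8847541809082, 42.43056869506836), 59.89006042480469) 51.44023860937841
offset [-11.71, 0.01, 6.72] ang [0.3, 55.3, -0.1] rows~ 7.7
offset [-7.75, -0.0, 7.15] ang [0.3, 95.3, 0.0] rows~ 13.3
```

>>> drive_tool(
  offset=[
    [-3,0,0],
    [-6,0,0],
    [-9,0,1],
    [-11,0,2],
    [-11.7,0,4],
    [-11.7,0,6.7],
    [-11.7,0,6.7],
    [-11.7,0,6.7],
    [-11,0,6.8],
    [-10,0,6.9],
    [-9,0,7],
    [-8,0,7.1],
    [-7.8,0,7.1],
    [-7.8,0,7.1],
    [-7.8,0,7.1],
    [-7.8,0,7.1],
  ],
  angular=[
    [0,7,0],
    [0,14,0],
    [0,21,0],
    [0,28,0],
    [0,35,0],
    [0,42,0],
    [0,49,0],
    [0,56,0],
    [0,63,0],
    [0,70,0],
    [0,77,0],
    [0,84,0],
    [0,91,0],
    [0,95.3,0],
    [0,95.3,0],
    [0,95.3,0],
  ],
  jaw=[1,1,1,1,1,1,1,1,1,1,1,1,1,1,1,1],
)

```text
time: 8.63
position: [476.2, 196.3, 112.5]
eef_rot: [0.251, 0.933, 0.068, -0.25]
force: [-0.2, -0.4, 0.9]
gripper_width: 0.998
grasp_force: 0.0
```

```bash
python3 - <<'E'
from h import *
st()
p,W=cloud("wrist"); hsv=cv2.cvtColor(p,cv2.COLOR_RGB2HSV)
m=(W[...,2]>46)&(W[...,2]<58)&(np.hypot(W[...,0]-477,W[...,1]-198)<50)&(hsv[...,1]<60)
q=W[m]; print(len(q), cv2.minAreaRect(q[:,:2].astype(np.float32)), np.median(q[:,2]))
for z in(26.,):
    M=pose(-30,120); go(np.array([483.5,194.4,z])-grip_depth*M[:,2],M)
E
```

```text
t 8.63 pos [476.2 196.3 112.5] grasp [484.2 191.6 128.7] yaw/theta 149.7 60.0 yaxis [0.5  0.86 0.  ] q [0.19 0.46 0.07 1.59 0.33 0.64] F [-0.2 -0.4  0.9] w 0.998 gf 0.0
5701 ((476.07763671875, 197.8164520263672), (58.10954666137695, 45.747222900390625), 59.937950134277344) 51.66032070682388
offset [-5.08, 0.12, 9.1] ang [0.2, 0.1, 0.0] rows~ 2.5
```

>>> drive_tool(
  offset=[
    [-1.3,0.1,2.3],
    [-2.6,0.1,4.6],
    [-3.9,0.1,6.9],
    [-5,0.1,9.1],
    [-5,0.1,9.1],
    [-5,0.1,9.1],
    [-5,0.1,9.1],
    [-5,0.1,9.1],
    [-5,0.1,9.1],
    [-5,0.1,9.1],
    [-5,0.1,9.1],
    [-5,0.1,9.1],
    [-5,0.1,9.1],
  ],
  angular=[
    [0,0,0],
    [0,0,0],
    [0,0,0],
    [0,0,0],
    [0,0,0],
    [0,0,0],
    [0,0,0],
    [0,0,0],
    [0,0,0],
    [0,0,0],
    [0,0,0],
    [0,0,0],
    [0,0,0],
  ],
  jaw=[1,1,1,1,1,0.3,0.3,0.3,0.3,0.3,0.3,0.3,0.3],
  grip_force=60,
)

```text
time: 9.77
position: [475.4, 200.7, 14.0]
eef_rot: [0.249, 0.934, 0.069, -0.248]
force: [1.5, -0.3, 7.4]
gripper_width: 0.662
grasp_force: 64.8
```

```bash
python3 - <<'E'
from h import *
st()
# lift, then out to the robot's side of the bag
for a in((476,197,180,-30,90),(400,120,240,-30,70),(390,0,240,-40,70),(420,-120,220,-64.6,60),(461,-267,180,-64.6,50)):
    M=pose(a[3],a[4]); go(np.array(a[:3])-grip_depth*M[:,2],M); k=np.load("k.npy"); print(ik(np.array(a[:3])-grip_depth*M[:,2],M,k))
E
```

```text
t 9.77 pos [475.4 200.7  14. ] grasp [483.4 196.   30.2] yaw/theta 149.4 60.2 yaxis [0.5  0.87 0.01] q [ 0.19  0.51 -0.07  1.39  0.34  0.65] F [ 1.5 -0.3  7.4] w 0.662 gf 64.8
offset [7.11, -0.2, -12.9] ang [0.3, -29.8, 0.1] rows~ 4.2
(array([ 0.39,  0.11, -0.16,  1.3 , -0.  ]), 0.0)
offset [12.0, -10.63, -17.22] ang [0.4, -49.8, 0.0] rows~ 7.0
(array([ 0.5 , -0.25, -0.41,  1.23, -0.3 ]), 0.0)
offset [7.59, -21.63, -19.83] ang [-0.5, -49.7, 10.3] rows~ 7.3
(array([ 0.21, -0.33, -0.47,  1.22, -0.27]), 0.0)
offset [-0.89, -30.96, -22.61] ang [0.4, -58.0, 36.2] rows~ 9.6
(array([ 0.04, -0.26, -0.51,  1.1 , -0.48]), 0.0)
offset [-12.4, -41.81, -24.89] ang [3.6, -67.7, 36.6] rows~ 12.0
(array([-0.24, -0.23, -0.67,  0.64, -0.52]), 0.0)
```

>>> drive_tool(
  offset=[
    [2,0,-4],
    [4,0,-7.5],
    [6,0,-11],
    [7.1,-0.2,-12.9],
    [9,-4,-14],
    [10.5,-7,-15.5],
    [12,-10.6,-17.2],
    [11,-14,-18],
    [10,-18,-19],
    [8,-21.6,-19.8],
    [8,-21.6,-19.8],
    [8,-21.6,-19.8],
  ],
  angular=[
    [0,0,0],
    [0,-7,0],
    [0,-14,0],
    [0,-21,0],
    [0,-28,0],
    [0,-35,0],
    [0,-42,0],
    [0,-49,0],
    [0,-49.7,5],
    [0,-49.7,10],
    [0,-49.7,10],
    [0,-49.7,10],
  ],
  jaw=[0.3,0.3,0.3,0.3,0.3,0.3,0.3,0.3,0.3,0.3,0.3,0.3],
)

```text
time: 10.77
position: [390.7, -3.6, 223.6]
eef_rot: [0.335, 0.926, -0.063, 0.161]
force: [0.2, 0.7, -0.7]
gripper_width: 0.662
grasp_force: 65.3
```

```bash
python3 - <<'E'
from h import *
st()
for a in((420,-120,220,-55,60),(450,-240,180,-64.6,50),(450,-240,160,-64.6,40)):
    M=pose(a[3],a[4]); go(np.array(a[:3])-grip_depth*M[:,2],M)
E
```

```text
t 10.77 pos [390.7  -3.6 223.6] grasp [385.9   0.6 241.1] yaw/theta -41.3 70.0 yaxis [ 0.64  0.77 -0.01] q [ 0.22 -0.33 -0.46  1.23 -0.28  0.88] F [ 0.2  0.7 -0.7] w 0.662 gf 65.3
offset [-9.27, -7.28, 5.54] ang [5.9, -9.9, 14.0] rows~ 3.1
offset [-17.52, -14.8, 12.67] ang [12.0, -19.6, 21.8] rows~ 6.3
offset [-17.11, -14.88, 14.4] ang [13.9, -29.4, 20.8] rows~ 6.4
```

>>> drive_tool(
  offset=[
    [-3,-2.4,1.8],
    [-6,-4.8,3.6],
    [-9.3,-7.3,5.5],
    [-12,-9.8,8],
    [-15,-12.4,10.4],
    [-17.5,-14.8,12.7],
    [-17.5,-14.8,12.7],
    [-17.5,-14.8,12.7],
    [-17.5,-14.8,12.7],
  ],
  angular=[
    [2,-3,5],
    [4,-6,10],
    [6,-10,14],
    [8,-13,17],
    [10,-16,20],
    [12,-19.6,21.8],
    [12,-19.6,21.8],
    [12,-19.6,21.8],
    [12,-19.6,21.8],
  ],
  jaw=[0.3,0.3,0.3,0.3,0.3,0.3,0.3,0.3,0.3],
)

```text
time: 11.52
position: [456.7, -248.6, 163.7]
eef_rot: [0.5, 0.796, -0.183, 0.288]
force: [0.9, 0.8, -1.1]
gripper_width: 0.662
grasp_force: 65.2
```

```bash
python3 - <<'E'
from h import *
st()
p,W=cloud("wrist"); save("w3.png",p); np.savez("w3.npz",p=p,W=W)
hsv=cv2.cvtColor(p,cv2.COLOR_RGB2HSV)
near=np.hypot(W[...,0]-463,W[...,1]+272)<90
m=(near&(W[...,2]>4)&(W[...,2]<13)&(hsv[...,1]<80)).astype(np.uint8)
k,l,s,_=cv2.connectedComponentsWithStats(m); i=1+s[1:,4].argmax(); q=W[l==i]; r=cv2.minAreaRect(q[:,:2].astype(np.float32)); print(len(q),r,np.median(q[:,2]))
h=W[near&(W[...,2]>86)&(W[...,2]<93)]; print("stud",len(h),np.median(h,0) if len(h) else 0)
E
```

```text
t 11.52 pos [ 456.7 -248.6  163.7] grasp [ 451.5 -237.7  178.1] yaw/theta -64.6 50.1 yaxis [ 0.9   0.43 -0.  ] q [-0.17 -0.25 -0.69  0.68 -0.55  0.82] F [ 0.9  0.8 -1.1] w 0.662 gf 65.2
10436 ((465.4620361328125, -274.429931640625), (109.53651428222656, 89.16838073730469), 26.074922561645508) 7.721189913238831
stud 71 [ 513.39735358 -275.99481607   87.8580685 ]
```

View pics/w3.png

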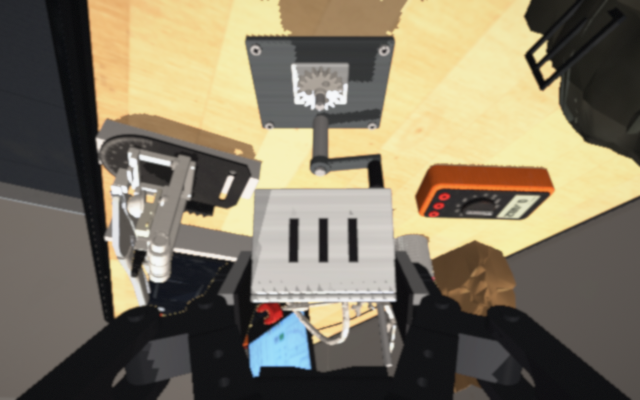

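The wrist view shows the cover held with a slotted face toward the camera at (323,245). The plate is at (320,80), the gear at (320,83), the post at (320,140) and the stud at (372,170). The stud sits 43.9 mm from my pivot estimate, which matches the stated 44. I go above the seat at the final tilt and check the held cover.

```bash
python3 - <<'E'
from h import *
M=pose(-64.1,29.8); go(np.array([459.3,-262,135])-grip_depth*M[:,2],M)
E
```

```text
offset [0.22, -0.37, 4.87] ang [-0.3, -20.3, 0.0] rows~ 2.8
```

>>> drive_tool(
  offset=[
    [0,-0.1,1.5],
    [0.1,-0.2,3],
    [0.2,-0.4,4.9],
    [0.2,-0.4,4.9],
    [0.2,-0.4,4.9],
    [0.2,-0.4,4.9],
  ],
  angular=[
    [0,-7,0],
    [0,-14,0],
    [0,-20.3,0],
    [-0.3,-20.3,0],
    [-0.3,-20.3,0],
    [-0.3,-20.3,0],
  ],
  jaw=[0.3,0.3,0.3,0.3,0.3,0.3],
)

```text
time: 12.07
position: [466.1, -276.6, 124.9]
eef_rot: [0.458, 0.734, -0.266, 0.425]
force: [0.6, -0.3, -1.7]
gripper_width: 0.658
grasp_force: 65.3
```

```bash
python3 - <<'E'
from h import *
st(); s=get_state(); M=R.from_quat(s["eef_rot"]).as_matrix(); G=s["position"]+M[:,2]*grip_depth
for n in("top","wrist","scene"):
    p,W=cloud(n); hsv=cv2.cvtColor(p,cv2.COLOR_RGB2HSV)
    near=(np.hypot(W[...,0]-G[0],W[...,1]-G[1])<48)&(hsv[...,1]<45)&(hsv[...,2]>110)
    m=near&(abs(W[...,2]-G[2]-15.8)<7); q=W[m]
    if len(q)>20: print(n,len(q),cv2.minAreaRect(q[:,:2].astype(np.float32)),np.median(q[:,2])-G[2])
    if n=="wrist":
        c=q.mean(0); u,sv,vt=np.linalg.svd(q-c,full_matrices=False); print("normal",vt[2].round(3)); save("w4.png",p)
E
```

```text
t 12.07 pos [ 466.1 -276.6  124.9] grasp [ 459.  -262.   134.2] yaw/theta -64.0 29.8 yaxis [ 0.9   0.44 -0.  ] q [-0.09 -0.24 -1.03  0.04 -0.84  0.69] F [ 0.6 -0.3 -1.7] w 0.658 gf 65.3
top 400 ((462.7266540527344, -262.18023681640625), (71.71244049072266, 56.691810607910156), 31.56692123413086) 16.760832519549012
wrist 3157 ((452.5672912597656, -247.69491577148438), (57.08330535888672, 15.490522384643555), 23.908403396606445) 13.014191825285963
normal [-0.43   0.899  0.083]
scene 392 ((460.58648681640625, -266.4953308105469), (75.83485412597656, 54.70780563354492), 30.231983184814453) 17.522980349078182
```

View pics/w4.png

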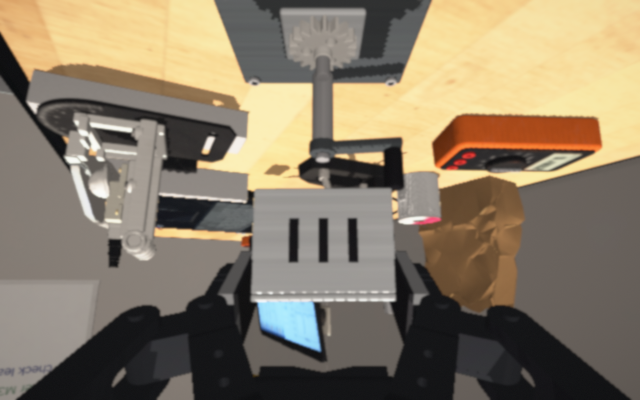

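The view shows the back slotted face at (323,245), with the pivot and arm ahead of it at (320,140) to (400,160). I now check the cover's tilt and its offset from the grasp point with a plane fit on that face.

```bash
python3 - <<'E'
from h import *
s=get_state(); M=R.from_quat(s["eef_rot"]).as_matrix(); G=s["position"]+M[:,2]*grip_depth
c=read_camera("wrist"); print("cam in tool",c["mount"][:3,3].round(0))
d=np.array([np.cos(np.radians(-64)),np.sin(np.radians(-64)),0]); y=np.array([-d[1],d[0],0])
p,W=cloud("wrist"); q=W[205:283,262:384].reshape(-1,3); L=np.stack([(q-G)@d,(q-G)@y,q[:,2]-G[2]],1)
L=L[np.abs(L[:,0]+21.8)<6]
print(len(L),"front med",np.median(L[:,0]),"range y",np.percentile(L[:,1],[1,99]),"z",np.percentile(L[:,2],[1,99]))
A=np.c_[L[:,1:],np.ones(len(L))]; print(np.linalg.lstsq(A,L[:,0],rcond=None)[0].round(3))
for n in("top","scene"):
    p,W=cloud(n); hsv=cv2.cvtColor(p,cv2.COLOR_RGB2HSV); q=W.reshape(-1,3)
    L=np.stack([(q-G)@d,(q-G)@y,q[:,2]-G[2]],1); k=(abs(L[:,2]-16)<4)&(abs(L[:,1])<27)&(L[:,0]>-35)&(L[:,0]<45); L=L[k]
    print(n,np.percentile(L[:,0],[2,50,98]).round(1),np.median(L[:,2]), np.polyfit(L[:,0],L[:,2],1).round(3))
E
```

```text
cam in tool [  73.   -0. -163.]
9482 front med -21.59202365755351 range y [-24.72827913  23.62896644] z [-22.88620874   8.11801184]
[ 7.0000e-03  1.0000e-03 -2.1582e+01]
top [-23.2   1.7  27.5] 16.16785517313619 [4.0000e-03 1.6079e+01]
scene [-29.2   2.6  29.1] 14.418238658635744 [-0.016 14.566]
```

Everything agrees: the back face is 21.6 mm behind the grasp point, with under 0.01 rad of tilt and yaw error. I go straight down in steps.

>>> drive_tool(
  offset=[
    [1.3,0,0.75],
    [2.6,0,1.5],
    [3.9,0,2.25],
    [5.2,0,2.98],
    [5.2,0,2.98],
    [5.2,0,2.98],
  ],
  angular=[
    [0,0,0],
    [0,0,0],
    [0,0,0],
    [0,0,0],
    [0,0,0],
    [0,0,0],
  ],
  jaw=[0.3,0.3,0.3,0.3,0.3,0.3],
)

```text
time: 12.92
position: [465.3, -278.2, 64.6]
eef_rot: [0.459, 0.733, -0.267, 0.425]
force: [1.1, 0.2, -0.5]
gripper_width: 0.662
grasp_force: 65.3
```

```bash
python3 - <<'E'
from h import *
st()
M=pose(-64.1,29.8)
for z in(50,40): go(np.array([459.2,-262,z])-grip_depth*M[:,2],M)
E
```

```text
t 12.92 pos [ 465.3 -278.2   64.6] grasp [ 458.2 -263.6   73.9] yaw/theta -64.3 29.8 yaxis [ 0.9   0.44 -0.  ] q [-0.09 -0.11 -1.12 -0.17 -0.84  0.69] F [ 1.1  0.2 -0.5] w 0.662 gf 65.3
offset [2.12, 0.17, 1.1] ang [-0.1, 0.0, 0.1] rows~ 0.6
offset [2.99, 0.17, 1.6] ang [-0.1, 0.0, 0.1] rows~ 0.8
```

>>> drive_tool(
  offset=[
    [0.8,0.1,0.4],
    [1.5,0.15,0.75],
    [2.1,0.17,1.1],
    [2.1,0.17,1.1],
    [2.6,0.17,1.35],
    [2.9,0.17,1.55],
    [2.9,0.17,1.55],
    [2.9,0.17,1.55],
  ],
  angular=[
    [0,0,0],
    [0,0,0],
    [0,0,0],
    [0,0,0],
    [0,0,0],
    [0,0,0],
    [0,0,0],
    [0,0,0],
  ],
  jaw=[0.3,0.3,0.3,0.3,0.3,0.3,0.3,0.3],
)

```text
time: 13.58
position: [466.9, -276.5, 32.4]
eef_rot: [0.459, 0.733, -0.267, 0.425]
force: [0.8, 0.8, -1.7]
gripper_width: 0.661
grasp_force: 65.3
```

```bash
python3 - <<'E'
from h import *
st()
M=pose(-64.1,29.8)
for z in(38,36): go(np.array([459.2,-262,z])-grip_depth*M[:,2],M)
E
```

```text
t 13.58 pos [ 466.9 -276.5   32.4] grasp [ 459.8 -261.9   41.7] yaw/theta -64.2 29.7 yaxis [ 0.9   0.44 -0.  ] q [-0.08 -0.03 -1.16 -0.29 -0.84  0.7 ] F [ 0.8  0.8 -1.7] w 0.661 gf 65.3
offset [0.33, -0.06, 0.17] ang [-0.1, 0.1, -0.0] rows~ 0.1
offset [0.51, -0.06, 0.27] ang [-0.1, 0.1, -0.0] rows~ 0.1
```

>>> drive_tool(
  offset=[
    [0.15,0,0.08],
    [0.3,0,0.17],
    [0.4,0,0.22],
    [0.5,0,0.28],
    [0.5,0,0.28],
    [0.5,0,0.28],
  ],
  angular=[
    [0,0,0],
    [0,0,0],
    [0,0,0],
    [0,0,0],
    [0,0,0],
    [0,0,0],
  ],
  jaw=[0.3,0.3,0.3,0.3,0.3,0.3],
)

```text
time: 14.08
position: [467.7, -277.2, 28.9]
eef_rot: [0.46, 0.731, -0.267, 0.427]
force: [-4.1, 2.8, 9.3]
gripper_width: 0.666
grasp_force: 66.4
```

```bash
python3 - <<'E'
from h import *
st()
E
```

```text
t 14.08 pos [ 467.7 -277.2   28.9] grasp [ 460.6 -262.6   38.1] yaw/theta -64.2 29.5 yaxis [0.9  0.43 0.  ] q [-0.08 -0.01 -1.16 -0.31 -0.85  0.7 ] F [-4.1  2.8  9.3] w 0.666 gf 66.4
```

>>> drive_tool(
  offset=[
    [0,0,0],
    [0,0,0],
    [0,0,0],
    [0,0,0],
    [0,0,0],
    [0,0,-2],
    [0,0,-5],
    [0,0,-8],
    [0,0,-12],
    [-3,0,-14],
    [-6,0,-14],
    [-9,0,-14],
    [-9,0,-14],
  ],
  angular=[
    [0,0,0],
    [0,0,0],
    [0,0,0],
    [0,0,0],
    [0,0,0],
    [0,0,0],
    [0,0,0],
    [0,0,0],
    [0,0,0],
    [0,0,0],
    [0,0,0],
    [0,0,0],
    [0,0,0],
  ],
  jaw=[0.75,0.85,0.9,0.9,0.9,0.9,0.9,0.9,0.9,0.9,0.9,0.9,0.9],
)

```text
time: 15.17
position: [436.6, -207.5, 181.0]
eef_rot: [0.461, 0.73, -0.264, 0.43]
force: [0.5, 0.5, 0.6]
gripper_width: 0.899
grasp_force: 0.0
```

```bash
python3 - <<'E'
from h import *
st()
d=np.array([np.cos(np.radians(-64.1)),np.sin(np.radians(-64.1)),0]); y=np.array([-d[1],d[0],0]); O=np.array([461.8,-267.1,0])
for n in("wrist","scene","top"):
    p,W=cloud(n); hsv=cv2.cvtColor(p,cv2.COLOR_RGB2HSV)
    L=np.stack([(W-O)@d,(W-O)@y,W[...,2]],-1)
    m=(abs(L[...,2]-54)<6)&(abs(L[...,1])<36)&(L[...,0]>-40)&(L[...,0]<30)&(hsv[...,1]<50)&(hsv[...,2]>90)
    q=L[m]; r=cv2.minAreaRect(q[:,:2].astype(np.float32)) if len(q)>5 else 0
    print(n,len(q),r,np.median(q[:,2]) if len(q) else '')
    k=(L[...,2]>86)&(L[...,2]<93)&(np.hypot(L[...,0]-31,L[...,1]-43)<20); 
    if k.sum(): print(" stud",k.sum(),np.median(L[k],0).round(1))
    if n=="scene": save("s3.png",cv2.resize(p[230:330,360:500],(800,571),interpolation=cv2.INTER_CUBIC))
E
```

```text
t 15.17 pos [ 436.6 -207.5  181. ] grasp [ 429.4 -192.9  190.2] yaw/theta -63.9 29.4 yaxis [0.9  0.44 0.01] q [ 0.13 -0.34 -0.92  0.47 -0.97  0.97] F [0.5 0.5 0.6] w 0.899 gf 0.0
wrist 3272 ((-1.9203510284423828, 0.1514148712158203), (58.02290725708008, 53.6404914855957), 89.16421508789062) 53.48189386055628
 stud 90 [32.  42.6 88.3]
scene 364 ((-1.173440933227539, -0.2253570556640625), (63.262454986572266, 51.942054748535156), 88.64410400390625) 53.13021897830595
 stud 15 [35.1 40.3 88. ]
top 330 ((-3.1075172424316406, 2.0447139739990234), (58.00543975830078, 53.07784652709961), 89.28904724121094) 54.69967792804607
 stud 13 [34.4 45.8 89.1]
```

View pics/s3.png

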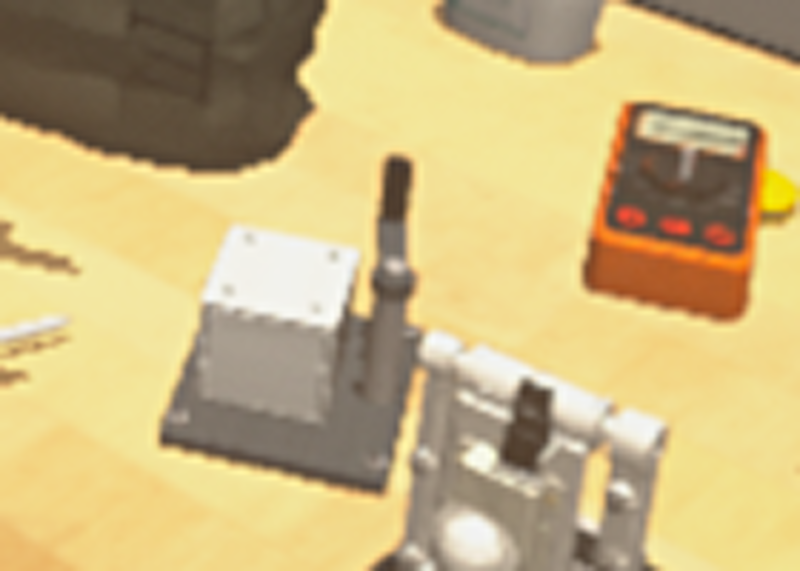

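The crop shows the cover sitting flat, open side down, on the plate at (280,320), with the black stud on the arm behind it at (397,190). Measured top height is 53.5 mm and the centre is within 2 mm of the seat. Next, the hold-down arm.

```bash
cat >> h.py <<'E'
def down(alpha):
    a=np.radians(alpha); y=np.array([np.cos(a),np.sin(a),0]); z=np.array([0,0,-1.]); return np.stack([np.cross(y,z),y,z],1)
PV=np.array([479.7,-304.0,0])
def arc(phi,r=43.7,z=0):  # latch angle -> world, tool y azimuth
    b=np.radians(25.9)+phi; return PV+[r*np.cos(b),r*np.sin(b),z], down(np.degrees(b)-90)
E
python3 - <<'E'
from h import *
p,M=arc(.2,z=150); print(p,np.degrees(np.arctan2(M[1,1],M[0,1]))); go(p,M)
Mm=pose(-55,60); go([480,-245,185],Mm)
for ph,z in((.2,150),(.2,68),(1.5,68),(1.57,68)):
    p,M=arc(ph,z=z); print(ik(p,M,np.load("k.npy")))
E
```

```text
[ 514.43483116 -277.48243027  150.        ] -52.64084409738354
offset [-2.85, 4.29, 9.74] ang [41.0, 50.2, 70.6] rows~ 13.4
offset [-3.69, 2.61, 4.17] ang [-6.6, 30.2, -6.5] rows~ 4.4
(array([-0.49,  0.25, -0.02,  1.3 , -0.  ]), 0.0)
(array([-0.49,  0.28, -0.17,  1.13, -0.  ]), 0.0)
(array([-0.52,  0.18, -0.29,  1.1 , -0.  ]), 0.0)
(array([-0.52,  0.18, -0.29,  1.1 , -0.  ]), 0.0)
```

>>> drive_tool(
  offset=[
    [-0.5,0.3,0.3],
    [-1,0.6,0.6],
    [-1.5,1,1],
    [-2,1.5,2],
    [-2.3,2,3],
    [-2.5,2.5,4],
    [-2.7,3,5],
    [-2.8,3.5,6],
    [-2.8,4,7],
    [-2.8,4.3,8],
    [-2.8,4.3,9],
    [-2.8,4.3,9.7],
    [-2.8,4.3,9.7],
    [-2.8,4.3,9.7],
    [-2.8,4.3,9.7],
    [-2.8,4.3,9.7],
    [-2.8,4.3,9.7],
  ],
  angular=[
    [3,3.6,5],
    [6,7.2,10],
    [9,10.8,15],
    [12,14.4,20],
    [15,18,25],
    [18,21.6,30],
    [21,25.2,35],
    [24,28.8,40],
    [27,32.4,45],
    [30,36,51],
    [33,39.6,56],
    [36,43.2,61],
    [39,46.8,66],
    [41,50.2,70.6],
    [41,50.2,70.6],
    [41,50.2,70.6],
    [41,50.2,70.6],
  ],
  jaw=[0.45,0.45,0.45,0.45,0.45,0.45,0.45,0.45,0.45,0.45,0.45,0.45,0.45,0.45,0.45,0.45,0.45],
)

```text
time: 16.73
position: [514.1, -276.2, 148.8]
eef_rot: [0.947, 0.321, -0.002, -0.0]
force: [-0.5, 0.0, -0.1]
gripper_width: 0.454
grasp_force: 0.0
```

```bash
python3 - <<'E'
from h import *
st()
p,W=cloud("wrist"); k=(W[...,2]>84)&(W[...,2]<94)&(np.hypot(W[...,0]-514,W[...,1]+277)<20)
print("stud",k.sum(),W[k].mean(0).round(1) if k.any() else ""); 
if k.any():
    r=W[k].mean(0)-PV; print(np.hypot(r[0],r[1]),np.arctan2(r[1],r[0])-np.radians(25.9))
p,M=arc(.2,z=68); go(p,M)
E
```

```text
t 16.73 pos [ 514.1 -276.2  148.8] grasp [ 514.2 -276.2  167.5] yaw/theta -172.2 89.8 yaxis [ 0.61 -0.79 -0.  ] q [-0.49  0.25 -0.03  1.3  -0.    2.  ] F [-0.5  0.  -0.1] w 0.454 gf 0.0
stud 244 [ 516.5 -279.4   88.7]
44.31582992469168 0.13752605470976864
offset [-0.08, 0.14, 8.13] ang [-0.1, 0.1, 0.2] rows~ 1.9
```

>>> drive_tool(
  offset=[
    [0,0.2,3],
    [0,0.2,6],
    [0,0.2,8.1],
    [0,0.2,8.1],
    [0,0.2,8.1],
    [0,0.2,8.1],
  ],
  angular=[
    [0,0,0],
    [0,0,0],
    [0,0,0],
    [0,0,0],
    [0,0,0],
    [0,0,0],
  ],
  jaw=[0.45,0.45,0.45,0.45,0.22,0.22],
)

```text
time: 17.28
position: [516.7, -278.0, 70.8]
eef_rot: [0.947, 0.321, 0.0, 0.001]
force: [0.7, 0.7, 0.9]
gripper_width: 0.227
grasp_force: 0.0
```

```bash
python3 - <<'E'
from h import *
st()
for ph in np.arange(.3,1.71,.1):
    p,M=arc(ph,z=69); print(round(ph,1),end=" "); go(p,M)
E
```

```text
t 17.28 pos [ 516.7 -278.    70.8] grasp [ 516.7 -278.    89.5] yaw/theta -67.5 89.9 yaxis [ 0.61 -0.79  0.  ] q [-0.49  0.27 -0.16  1.13 -0.    1.99] F [0.7 0.7 0.9] w 0.227 gf 0.0
0.3 offset [-0.17, -0.62, 0.18] ang [0.1, 0.0, -5.6] rows~ 0.8
0.4 offset [-0.23, -1.05, 0.18] ang [0.1, 0.0, -11.3] rows~ 1.6
0.5 offset [-0.34, -1.47, 0.18] ang [0.1, 0.0, -17.1] rows~ 2.4
0.6 offset [-0.49, -1.88, 0.18] ang [0.1, 0.0, -22.8] rows~ 3.2
0.7 offset [-0.68, -2.28, 0.18] ang [0.1, 0.1, -28.5] rows~ 4.0
0.8 offset [-0.91, -2.65, 0.18] ang [0.1, 0.1, -34.2] rows~ 4.8
0.9 offset [-1.17, -3.0, 0.18] ang [0.1, 0.1, -40.0] rows~ 5.6
1.0 offset [-1.47, -3.32, 0.18] ang [0.1, 0.1, -45.7] rows~ 6.4
1.1 offset [-1.8, -3.61, 0.18] ang [0.1, 0.1, -51.4] rows~ 7.2
1.2 offset [-2.15, -3.86, 0.18] ang [0.1, 0.1, -57.2] rows~ 8.0
1.3 offset [-2.53, -4.08, 0.18] ang [0.1, 0.1, -62.9] rows~ 8.8
1.4 offset [-2.93, -4.26, 0.18] ang [0.1, 0.1, -68.6] rows~ 9.6
1.5 offset [-3.34, -4.4, 0.18] ang [0.1, 0.1, -74.4] rows~ 10.4
1.6 offset [-3.77, -4.49, 0.18] ang [0.1, 0.1, -80.1] rows~ 11.2
1.7 offset [-4.2, -4.55, 0.18] ang [0.1, 0.1, -85.8] rows~ 12.0
```

>>> drive_tool(
  offset=[
    [-0.17,-0.6,0],
    [-0.23,-1.05,0],
    [-0.34,-1.47,0],
    [-0.5,-1.9,0],
    [-0.7,-2.3,0],
    [-0.9,-2.65,0],
    [-1.2,-3,0],
    [-1.5,-3.3,0],
    [-1.8,-3.6,0],
    [-2.15,-3.86,0],
    [-2.5,-4.1,0],
    [-2.9,-4.26,0],
    [-3.3,-4.4,0],
    [-3.3,-4.4,0],
    [-3.3,-4.4,0],
  ],
  angular=[
    [0,0,-5.6],
    [0,0,-11.3],
    [0,0,-17],
    [0,0,-22.8],
    [0,0,-28.5],
    [0,0,-34],
    [0,0,-40],
    [0,0,-45.7],
    [0,0,-51.4],
    [0,0,-57],
    [0,0,-63],
    [0,0,-68.6],
    [0,0,-74.4],
    [0,0,-74.4],
    [0,0,-74.4],
  ],
  jaw=[0.22,0.22,0.22,0.22,0.22,0.22,0.22,0.22,0.22,0.22,0.22,0.22,0.22,0.22,0.22],
)

```text
time: 18.53
position: [464.0, -263.9, 71.2]
eef_rot: [0.562, 0.827, -0.0, 0.002]
force: [-0.0, -0.4, 0.0]
gripper_width: 0.222
grasp_force: 0.0
```

```bash
python3 - <<'E'
from h import *
st()
for ph in (1.5,1.55,1.6,1.65,1.7):
    p,M=arc(ph,z=70); print(ph,p.round(1),end=" "); go(p,M)
E
```

```text
t 18.53 pos [ 464.  -263.9   71.2] grasp [ 464.  -263.9   89.9] yaw/theta -46.0 89.8 yaxis [0.93 0.37 0.  ] q [-0.52  0.18 -0.29  1.1  -0.    0.68] F [-0.  -0.4  0. ] w 0.222 gf 0.0
1.5 [ 463.4 -263.4   70. ] offset [0.07, -0.04, 0.12] ang [0.1, 0.2, -0.2] rows~ 0.0
1.55 [ 461.4 -264.3   70. ] offset [0.06, -0.26, 0.12] ang [0.1, 0.2, -3.1] rows~ 0.4
1.6 [ 459.5 -265.3   70. ] offset [0.04, -0.47, 0.12] ang [0.1, 0.2, -5.9] rows~ 0.8
1.65 [ 457.6 -266.3   70. ] offset [0.02, -0.69, 0.12] ang [0.1, 0.2, -8.8] rows~ 1.2
1.7 [ 455.7 -267.5   70. ] offset [-0.02, -0.9, 0.12] ang [0.1, 0.2, -11.6] rows~ 1.6
```

>>> drive_tool(
  offset=[
    [0,-0.15,0],
    [0,-0.3,0],
    [0,-0.4,0],
    [0,-0.5,0],
    [0,-0.6,0],
    [0,-0.6,0],
  ],
  angular=[
    [0,0,-3],
    [0,0,-3],
    [0,0,-5],
    [0,0,-5],
    [0,0,-5],
    [0,0,-5],
  ],
  jaw=[0.22,0.22,0.22,0.22,0.22,0.22],
)

```text
time: 19.03
position: [457.5, -265.8, 69.6]
eef_rot: [0.525, 0.851, -0.0, 0.0]
force: [-0.2, 0.3, -0.1]
gripper_width: 0.221
grasp_force: 0.0
```

```bash
python3 - <<'E'
from h import *
st()
E
```

```text
t 19.03 pos [ 457.5 -265.8   69.6] grasp [ 457.5 -265.8   88.3] yaw/theta -108.6 89.9 yaxis [ 0.89  0.45 -0.  ] q [-0.53  0.17 -0.3   1.1  -0.    0.58] F [-0.2  0.3 -0.1] w 0.221 gf 0.0
```

>>> drive_tool(
  offset=[
    [0,-0.1,0],
    [0,-0.2,0],
    [0,-0.25,0],
    [0,-0.3,0],
    [0,-0.3,0],
  ],
  angular=[
    [0,0,0],
    [0,0,0],
    [0,0,0],
    [0,0,0],
    [0,0,0],
  ],
  jaw=[0.22,0.22,0.22,0.22,0.22],
)

```text
time: 19.45
position: [454.6, -267.1, 69.3]
eef_rot: [0.524, 0.852, -0.0, -0.0]
force: [0.5, -1.0, -0.2]
gripper_width: 0.217
grasp_force: 0.0
```

```bash
python3 - <<'E'
from h import *
st()
E
```

```text
t 19.45 pos [ 454.6 -267.1   69.3] grasp [ 454.6 -267.1   88. ] yaw/theta -137.6 90.0 yaxis [ 0.89  0.45 -0.  ] q [-0.53  0.17 -0.3   1.1  -0.    0.57] F [ 0.5 -1.  -0.2] w 0.217 gf 0.0
```

Tool is past where the stop should be felt; I raise straight up and look.

>>> drive_tool(
  offset=[
    [0,0,0],
    [0,0.4,0],
    [0,0.4,-3],
    [0,0.4,-6],
    [0,0.4,-9],
    [0,0.4,-11],
    [0,0.4,-11],
  ],
  angular=[
    [0,0,0],
    [0,0,0],
    [0,0,0],
    [0,0,0],
    [0,0,0],
    [0,0,0],
    [0,0,0],
  ],
  jaw=[0.22,0.35,0.45,0.45,0.45,0.45,0.45],
)

```text
time: 20.03
position: [460.6, -266.2, 184.3]
eef_rot: [0.524, 0.852, -0.0, 0.004]
force: [1.0, -0.4, 0.4]
gripper_width: 0.449
grasp_force: 0.0
```

```bash
python3 - <<'E'
from h import *
st()
d=np.array([np.cos(np.radians(-64.1)),np.sin(np.radians(-64.1)),0]); y=np.array([-d[1],d[0],0]); O=np.array([461.8,-267.1,0])
for n in("wrist","scene"):
    p,W=cloud(n); L=np.stack([(W-O)@d,(W-O)@y,W[...,2]],-1)
    k=(L[...,2]>80)&(L[...,2]<95)&(abs(L[...,0])<60)&(abs(L[...,1])<60)
    print(n,k.sum(),np.median(L[k],0).round(1) if k.any() else '')
    k=(L[...,2]>56)&(L[...,2]<68)&(L[...,0]>-12)&(L[...,0]<34)&(abs(L[...,1])<40)
    q=L[k]; print("arm",len(q),cv2.minAreaRect(q[:,:2].astype(np.float32)) if len(q)>5 else "")
    if n=="wrist": save("w5.png",p)
E
```

```text
t 20.03 pos [ 460.6 -266.2  184.3] grasp [ 460.5 -266.1  203. ] yaw/theta -35.8 89.6 yaxis [0.89 0.45 0.  ] q [-0.52  0.13 -0.09  1.34 -0.    0.58] F [ 1.  -0.4  0.4] w 0.449 gf 0.0
wrist 201 [33.6 42.1 88.6]
arm 175 ((32.9243278503418, 17.19146728515625), (3.7675344944000244, 45.168678283691406), 2.9639675617218018)
scene 27 [36.2 39.9 87.2]
arm 18 ((31.976680755615234, 16.415361404418945), (4.046504497528076, 46.16793441772461), 0.7642021179199219)
```

View pics/w5.png

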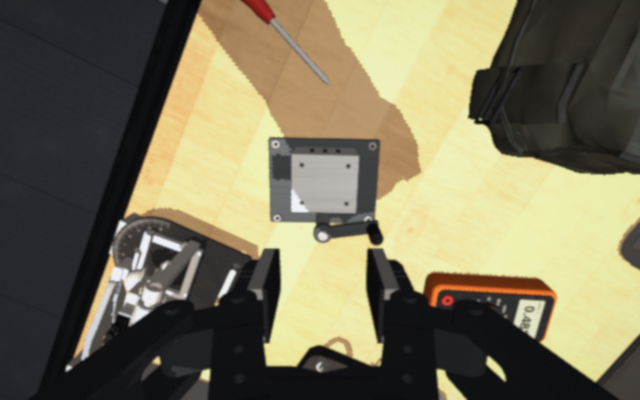

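The arm has not moved: the stud at (376,232) is still beside the post at (322,232), so the fingers missed it. I check where the fingertips really are in the tool frame.

```bash
python3 - <<'E'
from h import *
s=get_state(); M=R.from_quat(s["eef_rot"]).as_matrix()
c=read_camera("wrist"); p,W=cloud("wrist"); T=(W-s["position"])@M
for v in(248,254,260,270,285,300,320):
    print(v,[ (u,T[v,u].round(0).tolist()) for u in(260,268,276,374,382,390)])
z=(T[...,2]>-80)&(T[...,2]<25)&(np.abs(T[...,1])<70)
q=T[z]; print(len(q), "z max pts", q[np.argsort(-q[:,2])[:8]].round(0).tolist(), np.percentile(q,[1,50,99],axis=0).round(0).tolist())
f=200/np.tan(np.radians(c["vertical_fov"])/2)
w=lambda x:(lambda h:(h[0]/h[2]*f+c["cx"],h[1]/h[2]*f+c["cy"]))((np.linalg.inv(c["mount"])@np.r_[x,1])[:3])
print("TCP px",w([0,0,0]),"grasp px",w([0,0,grip_depth]))
print(c["mount"].round(2).tolist())
E
```

```text
248 [(260, [-81.0, -69.0, 182.0]), (268, [11.0, -24.0, -25.0]), (276, [11.0, -21.0, -24.0]), (374, [11.0, 21.0, -25.0]), (382, [11.0, 25.0, -24.0]), (390, [-81.0, 71.0, 181.0])]
254 [(260, [-88.0, -69.0, 180.0]), (268, [11.0, -24.0, -31.0]), (276, [12.0, -20.0, -32.0]), (374, [12.0, 20.0, -31.0]), (382, [11.0, 24.0, -31.0]), (390, [-88.0, 72.0, 181.0])]
260 [(260, [12.0, -26.0, -38.0]), (268, [11.0, -23.0, -37.0]), (276, [9.0, -20.0, -32.0]), (374, [11.0, 20.0, -37.0]), (382, [11.0, 23.0, -36.0]), (390, [7.0, 28.0, -28.0])]
270 [(260, [11.0, -24.0, -45.0]), (268, [11.0, -21.0, -45.0]), (276, [5.0, -20.0, -32.0]), (374, [11.0, 19.0, -44.0]), (382, [12.0, 21.0, -45.0]), (390, [11.0, 24.0, -45.0])]
285 [(260, [11.0, -22.0, -56.0]), (268, [10.0, -20.0, -54.0]), (276, [-1.0, -20.0, -35.0]), (374, [6.0, 18.0, -47.0]), (382, [11.0, 20.0, -55.0]), (390, [12.0, 22.0, -56.0])]
300 [(260, [7.0, -22.0, -58.0]), (268, [5.0, -20.0, -55.0]), (276, [-7.0, -20.0, -36.0]), (374, [1.0, 18.0, -50.0]), (382, [7.0, 19.0, -59.0]), (390, [12.0, 20.0, -67.0])]
320 [(260, [2.0, -22.0, -63.0]), (268, [-1.0, -20.0, -58.0]), (276, [-171.0, -55.0, 181.0]), (374, [-6.0, 18.0, -51.0]), (382, [-1.0, 20.0, -58.0]), (390, [12.0, 19.0, -77.0])]
16174 z max pts [[-1.0, -20.0, -21.0], [-1.0, 18.0, -21.0], [-4.0, 18.0, -21.0], [-5.0, -20.0, -21.0], [-2.0, 18.0, -21.0], [-3.0, 18.0, -21.0], [-2.0, 18.0, -21.0], [-3.0, -20.0, -21.0]] [[-11.0, -52.0, -80.0], [7.0, 18.0, -73.0], [14.0, 51.0, -26.0]]
TCP px (np.float64(323.6891509589896), np.float64(246.2438980476558)) grasp px (np.float64(323.75744669753664), np.float64(262.87837150538775))
[[0.0, -0.96, -0.29, 72.69], [1.0, 0.0, -0.0, -0.39], [0.0, -0.29, 0.96, -163.49], [0.0, 0.0, 0.0, 1.0]]
```

The fingertips are about 21 mm behind the nominal TCP at this opening, so they passed just over the stud. I redo the sweep lower, at TCP z of about 56. That puts the tips near 76, which still clears the cover top at 54 even by the nominal TCP.

```bash
python3 - <<'E'
from h import *
for ph,z in((.2,150),(.2,55)):
    p,M=arc(ph,z=z); go(p,M)
E
```

```text
offset [-3.68, 4.47, 2.81] ang [-0.1, 0.0, 79.5] rows~ 11.1
offset [-3.69, 4.48, 12.31] ang [-0.1, 0.0, 79.5] rows~ 11.1
```

>>> drive_tool(
  offset=[
    [-0.5,0.6,0.5],
    [-1,1.2,1],
    [-1.5,1.8,1.5],
    [-2,2.4,2],
    [-2.5,3,2.5],
    [-3,3.6,2.8],
    [-3.7,4.5,2.8],
    [-3.7,4.5,2.8],
    [-3.7,4.5,2.8],
    [-3.7,4.5,2.8],
    [-3.7,4.5,2.8],
    [-3.7,4.5,2.8],
    [-3.7,4.5,5],
    [-3.7,4.5,8],
    [-3.7,4.5,11],
    [-3.7,4.5,12.3],
    [-3.7,4.5,12.3],
    [-3.7,4.5,12.3],
    [-3.7,4.5,12.3],
    [-3.7,4.5,12.3],
  ],
  angular=[
    [0,0,7],
    [0,0,14],
    [0,0,21],
    [0,0,28],
    [0,0,35],
    [0,0,42],
    [0,0,49],
    [0,0,56],
    [0,0,63],
    [0,0,70],
    [0,0,77],
    [0,0,79.5],
    [0,0,79.5],
    [0,0,79.5],
    [0,0,79.5],
    [0,0,79.5],
    [0,0,79.5],
    [0,0,79.5],
    [0,0,79.5],
    [0,0,79.5],
  ],
  jaw=[0.45,0.45,0.45,0.45,0.45,0.45,0.45,0.45,0.45,0.45,0.45,0.45,0.45,0.45,0.45,0.45,0.45,0.22,0.22,0.22],
)

```text
time: 21.9
position: [516.0, -278.4, 57.6]
eef_rot: [0.947, 0.32, 0.0, 0.001]
force: [0.8, 0.3, -0.1]
gripper_width: 0.22
grasp_force: 0.0
```

```bash
python3 - <<'E'
from h import *
st()
for ph in (.3,.9,1.5):
    p,M=arc(ph,z=57); print(round(ph,1),end=" "); go(p,M)
E
```

```text
t 21.90 pos [ 516.  -278.4   57.6] grasp [ 515.9 -278.4   76.3] yaw/theta -51.7 89.9 yaxis [ 0.61 -0.8   0.  ] q [-0.49  0.28 -0.19  1.1  -0.    2.  ] F [ 0.8  0.3 -0.1] w 0.220 gf 0.0
0.3 offset [-0.09, -0.6, 0.06] ang [0.1, 0.0, -5.8] rows~ 0.8
0.9 offset [-1.1, -2.98, 0.06] ang [0.1, 0.0, -40.2] rows~ 5.6
1.5 offset [-3.27, -4.37, 0.06] ang [0.1, 0.1, -74.5] rows~ 10.4
```

Same offsets as before hold; sweep again.

>>> drive_tool(
  offset=[
    [-0.1,-0.6,0],
    [-0.2,-1.05,0],
    [-0.3,-1.47,0],
    [-0.45,-1.9,0],
    [-0.6,-2.3,0],
    [-0.85,-2.65,0],
    [-1.1,-3,0],
    [-1.4,-3.3,0],
    [-1.75,-3.6,0],
    [-2.1,-3.86,0],
    [-2.45,-4.1,0],
    [-2.85,-4.26,0],
    [-3.25,-4.4,0],
    [-3.25,-4.4,0],
    [-3.25,-4.4,0],
  ],
  angular=[
    [0,0,-5.6],
    [0,0,-11.3],
    [0,0,-17],
    [0,0,-22.8],
    [0,0,-28.5],
    [0,0,-34],
    [0,0,-40],
    [0,0,-45.7],
    [0,0,-51.4],
    [0,0,-57],
    [0,0,-63],
    [0,0,-68.6],
    [0,0,-74.4],
    [0,0,-74.4],
    [0,0,-74.4],
  ],
  jaw=[0.22,0.22,0.22,0.22,0.22,0.22,0.22,0.22,0.22,0.22,0.22,0.22,0.22,0.22,0.22],
)

```text
time: 23.15
position: [463.3, -263.1, 57.6]
eef_rot: [0.563, 0.827, -0.0, 0.001]
force: [0.3, -0.4, -0.3]
gripper_width: 0.218
grasp_force: 0.0
```

>>> drive_tool(
  offset=[
    [0,-0.15,0],
    [0,-0.3,0],
    [0,-0.4,0],
    [0,-0.4,0],
  ],
  angular=[
    [0,0,-3],
    [0,0,-3],
    [0,0,-4],
    [0,0,-4],
  ],
  jaw=[0.22,0.22,0.22,0.22],
)

```text
time: 23.48
position: [459.2, -264.3, 56.7]
eef_rot: [0.533, 0.846, -0.0, 0.0]
force: [0.0, 0.6, 0.2]
gripper_width: 0.222
grasp_force: 0.2
```

```bash
python3 - <<'E'
from h import *
st()
d=np.array([np.cos(np.radians(-64.1)),np.sin(np.radians(-64.1)),0]); y=np.array([-d[1],d[0],0]); O=np.array([461.8,-267.1,0])
p,W=cloud("scene"); L=np.stack([(W-O)@d,(W-O)@y,W[...,2]],-1)
k=(L[...,2]>80)&(L[...,2]<93)&(np.hypot(L[...,0]-33,L[...,1]-42)<14); print("at old place",k.sum())
E
```

```text
t 23.48 pos [ 459.2 -264.3   56.7] grasp [ 459.1 -264.3   75.4] yaw/theta -86.5 89.9 yaxis [ 0.9   0.43 -0.  ] q [-0.52  0.18 -0.32  1.07 -0.    0.6 ] F [0.  0.6 0.2] w 0.222 gf 0.2
at old place 0
```

>>> drive_tool(
  offset=[
    [0,-0.1,0],
    [0,-0.2,0],
    [0,-0.25,0],
    [0,-0.25,0],
  ],
  angular=[
    [0,0,0],
    [0,0,0],
    [0,0,0],
    [0,0,0],
  ],
  jaw=[0.22,0.22,0.22,0.22],
)

```text
time: 23.87
position: [456.9, -265.1, 56.4]
eef_rot: [0.532, 0.847, 0.0, 0.0]
force: [2.2, 1.3, 0.3]
gripper_width: 0.219
grasp_force: 1.3
```

```bash
python3 - <<'E'
from h import *
st()
E
```

```text
t 23.87 pos [ 456.9 -265.1   56.4] grasp [ 456.9 -265.1   75.1] yaw/theta -26.0 90.0 yaxis [0.9  0.43 0.  ] q [-0.53  0.18 -0.32  1.07  0.    0.6 ] F [2.2 1.3 0.3] w 0.219 gf 1.3
```

The stop is felt (force opposes the push). I back off, open, rise and verify.

>>> drive_tool(
  offset=[
    [0,0.2,0],
    [0,0.2,0],
    [0,0.2,0],
    [0,0.2,-3],
    [0,0.2,-7],
    [0,0.2,-11],
    [0,0.2,-13],
    [0,0.2,-13],
  ],
  angular=[
    [0,0,0],
    [0,0,0],
    [0,0,0],
    [0,0,0],
    [0,0,0],
    [0,0,0],
    [0,0,0],
    [0,0,0],
  ],
  jaw=[0.22,0.4,0.45,0.45,0.45,0.45,0.45,0.45],
)

```text
time: 24.53
position: [460.5, -265.7, 191.9]
eef_rot: [0.532, 0.847, -0.0, 0.004]
force: [0.1, -0.2, -0.7]
gripper_width: 0.454
grasp_force: 0.0
```

```bash
python3 - <<'E'
from h import *
st()
d=np.array([np.cos(np.radians(-64.1)),np.sin(np.radians(-64.1)),0]); y=np.array([-d[1],d[0],0]); O=np.array([461.8,-267.1,0])
for n in("wrist","top"):
    p,W=cloud(n); L=np.stack([(W-O)@d,(W-O)@y,W[...,2]],-1); hsv=cv2.cvtColor(p,cv2.COLOR_RGB2HSV)
    k=(L[...,2]>82)&(L[...,2]<93)&(abs(L[...,0])<60)&(abs(L[...,1])<60); m=np.median(L[k],0) if k.any() else np.full(3,np.nan)
    print(n,"stud",k.sum(),m.round(1),"latch",np.arctan2(41-m[0],m[1]))
    m=(abs(L[...,2]-54)<5)&(abs(L[...,1])<36)&(L[...,0]>-40)&(L[...,0]<30)&(hsv[...,1]<50)&(hsv[...,2]>90)
    q=L[m]; print("cover",len(q),cv2.minAreaRect(q[:,:2].astype(np.float32)) if len(q)>5 else "",np.median(q[:,2]))
E
```

```text
t 24.53 pos [ 460.5 -265.7  191.9] grasp [ 460.4 -265.6  210.6] yaw/theta -38.6 89.5 yaxis [0.9  0.43 0.  ] q [-0.52  0.13 -0.07  1.36 -0.    0.6 ] F [ 0.1 -0.2 -0.7] w 0.454 gf 0.0
wrist stud 186 [-3.3 -0.5 88.8] latch 1.5826593496067252
cover 3180 ((-1.039907455444336, -0.07282638549804688), (58.0842170715332, 52.28187561035156), 89.21654510498047) 53.66942531138602
top stud 14 [-4.1  1.1 89. ] latch 1.5469981948116283
cover 274 ((-2.851194381713867, 2.0887928009033203), (58.20376205444336, 51.261051177978516), 89.81354522705078) 54.57872879975662
```

Latch is at the stop (about 1.57), and the cover is seated about 1 mm from centre.

```bash
python3 -c "
from plant import *
print(hand_in())"
```

```text
the job is handed in; nothing more can be done
None
```

I turned the cover over and seated it on the stage, swung the hold-down arm to its stop (about 1.57 rad), and handed the job in at about 25 s; hand-in returned no verdict, but the last check put the cover within about 3.5 mm of the seat, its top within 1 mm of the seated height.

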